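Fit the cams to a run-in stand

ROBOT

A 6-joint arm with a two-finger parallel gripper is mounted at the origin on a cart in front of the work surface, level with it; the furniture and walls round the work are solid. World frame = base frame: x ahead of the robot, y to its left, z up, the work surface at z = 0. Lengths are in mm, angles in degrees, forces in N, time in s.
With the tool pointing down it reaches from about 350 to 850 mm from the base axis. Payload 8.1 kg.
Tool frame: the origin (TCP) lies midway between the tips of the shut fingers; the grasp point (between the pads) lies 19 mm behind it; x points along the fingers, y is the direction in which the jaws open and shut, and the axes are right-handed (so a half turn about x gives the same grasp; the last joint's range is limited). The gripper opens to 85 mm and grips with 20 to 120 N. Pads are 22 mm wide; open, the fingers measure 114 mm over their backs; the gripper's body (76 mm by 85 mm) begins 54 mm behind the grasp point. The pads swing forward as they close: fully open they stand 13 mm farther back than shut.
Start: joints at [62.487, 7.471, 85.268, -0, 87.261, -4.893], TCP at [230.754, 553.857, 231.292] pointing down, gripper open.
Joint ranges: [-169.43, 169.43], [-51.17, 129.36], [1.28, 143.12], [-76.62, 256.62], [0, 156.53], [-152.29, 152.29]. Speed limits (degrees/s): [136.94, 136.94, 159.86, 180, 180, 180].

INTERFACE

Orientations are given as [roll, pitch, yaw] about the fixed x, y, z axes, in that order (R = Rz(yaw) Ry(pitch) Rx(roll)).
In Python, from bench import r gives the robot as it stands.
- The arm moves only by the tool move_arm, never from a script. Its argument "deltas" is a list of rows, each a list of 2 entries, a list of its own where there are three numbers: the shift along the tool's x, y, z in mm, then the turn about the tool's x in degrees. A call has 1 to 12 rows; each row is the pose to reach, as a shift and turn from the pose measured when the call began, along the tool's axes at that moment; what a row does not reach only later rows make up. A row lasts 1/8 s, in which the tool goes at most 62.5 mm and 10.7 degrees, less where a joint would pass 70% of its speed; a pose out of reach is approached as far as the arm can. A call with a gripper value outside its range is refused whole. "jaw" is the opening, from -1 (shut) to 1 (fully open), set as the call begins (left out, the last holds). The fingers move at their own pace and stop on an object; "squeeze" is the grip in N (left out, the last holds). Time passes only in rows, so rows that repeat a pose let the fingers close. It gives the time, the measured TCP pose, the force and the opening at its end, in the units of the state.
- r.sense(): the state, without advancing time (a new reading comes with each control period).
- r.snapshot(name): name is "scene" or "top"; returns (picture, depth): 480x640x3 uint8, red, green, blue; 480x640 float32, mm along the optical axis (not along the pixel's ray), 0 where there is no reading.
- r.get_calibration(name): a dict with "fovy" (degrees; the focal length in pixels is half the picture's height over the tangent of half this angle, whatever the lens; pixels are square), "cx", "cy" (the principal point, pixels), "k1" (the pictures are not rectified: a ray, as slopes to the right and down, at radius r is drawn at 1 + k1 r^2 times it, then the intrinsics apply), "position" and "attitude" of the camera in the world. Camera axes: x right, y down, z forward; pixel columns grow to the right and rows downward; lengths in mm; the calibration is good to about 2 mm. A picture is of the moment at which its call begins. get_calibration takes no time and is no camera call.
- r.hand_in(): hands the job in, once; it reports no verdict.
The state is a dict: "time": time; "joint_pos": joint angles; "qd": joint speeds; "joint_efforts": joint torques, N m; "tool_pos": TCP position; "tcp_rot": TCP orientation; "ft_force": force on the tool from outside, world axes, zero at the start; "wrist_torque": the same for the moment, N m; "finger_gap": finger opening in mm.
Only numpy, scipy, OpenCV 4.12 (cv2) and the standard library are available. Lean on these libraries where they do the work, as an engineer would, in place of code of your own. Each camera call takes 0.05 s, during which the arm holds its last target. There are 200 camera calls.

TASK

Get the run-in stand ready: lift its hinged guard right up by the bar handle, take the three square plastic dust caps off the shafts and put them in the low black tray, and fit every steel cam lying on the bench onto a flatted shaft of its own (any shaft), with the flat in its bore matched to the flat of the shaft and the cam fully home on the collar. Handle the cams gently: never push a cam against the stand with more than 35 N. Once all are home swing the guard fully down over them, and only then throw the lever of the small switch box on the left fully over, away from the robot; leave the timer and the tape roll alone.

Things in the scene. Friction and masses are not known exactly. Their poses are not given: they have to be found in the camera images.
- cam_a_mid (a point): One of the two or three alike steel cams (this one may be absent), 0.11 to 0.23 kg; point on the bore axis, half-way up (23 mm). z up, 46 mm high: pear-shaped plate, 10 mm thick, radius 30 mm, its nose reaching 45 mm from the axis towards the cam's -x; on it a 40 x 40 mm square hub, faces across x and y, 10 to 46 mm above the underside: grip it there, across x.
- cam_a: The same cam, origin on the bore axis at its underside. The D-shaped bore goes right through along z: radius 13.2 mm, with its flat 7.2 mm from the axis on the -x side, the side of the nose.
- cam_b_mid (a point): One of the two or three alike steel cams (this one may be absent), 0.11 to 0.23 kg; point on the bore axis, half-way up (23 mm). z up, 46 mm high: pear-shaped plate, 10 mm thick, radius 30 mm, its nose reaching 45 mm from the axis towards the cam's -x; on it a 40 x 40 mm square hub, faces across x and y, 10 to 46 mm above the underside: grip it there, across x.
- cam_b: The same cam, origin on the bore axis at its underside. The D-shaped bore goes right through along z: radius 13.2 mm, with its flat 7.2 mm from the axis on the -x side, the side of the nose.
- cam_c_mid (a point): One of the two or three alike steel cams (this one may be absent), 0.11 to 0.23 kg; point on the bore axis, half-way up (23 mm). z up, 46 mm high: pear-shaped plate, 10 mm thick, radius 30 mm, its nose reaching 45 mm from the axis towards the cam's -x; on it a 40 x 40 mm square hub, faces across x and y, 10 to 46 mm above the underside: grip it there, across x.
- cam_c: The same cam, origin on the bore axis at its underside. The D-shaped bore goes right through along z: radius 13.2 mm, with its flat 7.2 mm from the axis on the -x side, the side of the nose.
- shaft_left_seat (a point): left (+y) one of three upright shafts, 75 mm apart; point on its axis at the top of the collar, 18 mm above the bench, where a cam's underside rests when home. It rises 32 mm above this, the last 4 mm tapered; radius 12 mm, flat 6 mm from the axis on its own -x side. Flats face differently. A cam goes on only with its axes parallel to these, within about 0.1 rad. Stiff to turn (0.5 N m). A spare shaft stays empty.
- shaft_middle_seat (a point): middle one of three upright shafts, 75 mm apart; point on its axis at the top of the collar, 18 mm above the bench, where a cam's underside rests when home. It rises 32 mm above this, the last 4 mm tapered; radius 12 mm, flat 6 mm from the axis on its own -x side. Flats face differently. A cam goes on only with its axes parallel to these, within about 0.1 rad. Stiff to turn (0.5 N m). A spare shaft stays empty.
- shaft_right_seat (a point): right (-y) one of three upright shafts, 75 mm apart; point on its axis at the top of the collar, 18 mm above the bench, where a cam's underside rests when home. It rises 32 mm above this, the last 4 mm tapered; radius 12 mm, flat 6 mm from the axis on its own -x side. Flats face differently. A cam goes on only with its axes parallel to these, within about 0.1 rad. Stiff to turn (0.5 N m). A spare shaft stays empty.
- cap_a_mid (a point): Dark grey plastic dust cap that starts over the left (+y) shaft, resting on its collar; about 0.045 kg. Point at its centre, half-way up. Square, 32 x 32 mm across its own x and y, 48 mm high, closed on top; inside is a 26 mm square hollow, 42 mm deep and open below, loose on the shaft (lift it straight up by at least 35 mm to clear).
- cap_b_mid (a point): Dark grey plastic dust cap that starts over the middle shaft, resting on its collar; about 0.045 kg. Point at its centre, half-way up. Square, 32 x 32 mm across its own x and y, 48 mm high, closed on top; inside is a 26 mm square hollow, 42 mm deep and open below, loose on the shaft (lift it straight up by at least 35 mm to clear).
- cap_c_mid (a point): Dark grey plastic dust cap that starts over the right (-y) shaft, resting on its collar; about 0.045 kg. Point at its centre, half-way up. Square, 32 x 32 mm across its own x and y, 48 mm high, closed on top; inside is a 26 mm square hollow, 42 mm deep and open below, loose on the shaft (lift it straight up by at least 35 mm to clear).
- tray: Fixed low black tray for the dust caps, at the right near the bench's front edge: 95 mm (x) x 125 mm (y), walls 12 mm high and 3 mm thick, floor 3 mm thick; origin at the centre of its underside.
- guard (a joint): Hinged guard (clear panel in an aluminium frame) over the shafts: 0 = closed, level, 80 mm above the bench; 1.65 = the stop, standing up just past upright. It opens by lifting its front (robot-side) edge. It stays at any angle by hinge friction; about 3 N at the bar moves it. A cam that is not home is in its way.
- guard_bar (a point): Middle of the guard's bar handle: a round bar, 10 mm in diameter, 100 mm long, parallel to the hinge, 182 mm from the hinge line and in the plane of the panel, with a free gap of about 35 mm between the bar and the frame. Its frame's y lies along the bar; x points from the bar to the hinge. It moves with the guard on a circle about the hinge.
- guard_hinge (a point): Middle of the guard's hinge line, 80 mm above the bench at the rear of the fixed stand; its axes are those of the stand: y along the hinge line, x from the front (robot side) to the rear, z up. It does not move. The stand's base plate is 155 x 230 mm, its top 14 mm above the bench.
- switch (a joint): Switch lever on a fixed box (70 x 50 x 25 mm) at the left near the bench's front edge: about 0 = off, leaning to the robot (box's -x); 1.0 = on, thrown right over away from the robot (box's +x), its stop. It stays where it is left; about 1 N at the ball moves it.
- switch_tip (a point): Centre of the black ball, 26 mm in diameter, on the switch lever, 80 mm from its pivot, which lies 22 mm above the bench; the ball is about 92 mm above the bench at either end of its travel and 102 mm in the middle; it starts about 38 mm to the robot's side of the pivot and ends as far beyond it.
- switch_base: The switch box; origin at the centre of its underside, below the lever's pivot; the lever swings in its x-z plane.
- stand: The fixed run-in stand with its shafts and guard; origin on the bench below the middle shaft, 80 mm in front of the hinge line; axes as for guard_hinge.
- timer: Bench timer, 62 x 62 x 18 mm, behind the stand; origin at its underside. Leave alone.
- tape_roll: Amber tape roll, 66 mm across, 19 mm high, behind the stand; origin at its underside. Leave alone.

How it is judged (in metres and radians):
On the way, in this order (a step that is already met when the one before it is completed fails the run):
1. the guard is lifted right up (joint guard over 1.2) (value of joint guard above 1.2 rad), for 0.2 s.
2. the three caps are in the tray and every cam that is there is home on a shaft and let go, with the guard still up (over 1.0) (x of cap_a_mid in the frame of tray between -0.042 and 0.042 m and y of cap_a_mid in the frame of tray between -0.057 and 0.057 m and z of each of cap_a_mid, cap_b_mid, cap_c_mid in the frame of tray below 0.045 m and x of cap_b_mid in the frame of tray between -0.042 and 0.042 m and y of cap_b_mid in the frame of tray between -0.057 and 0.057 m and x of cap_c_mid in the frame of tray between -0.042 and 0.042 m and y of cap_c_mid in the frame of tray between -0.057 and 0.057 m and ((horizontal distance between cam_a_mid and shaft_left_seat below 0.004 m and z of cam_a_mid in the frame of shaft_left_seat below 0.026 m and angle between the x axis of cam_a_mid and the x axis of shaft_left_seat, either way round below 0.17 rad and angle between cam_a_mid's own z axis and vertical below 0.08 rad) or (horizontal distance between cam_a_mid and shaft_middle_seat below 0.004 m and z of cam_a_mid in the frame of shaft_middle_seat below 0.026 m and angle between the x axis of cam_a_mid and the x axis of shaft_middle_seat, either way round below 0.17 rad and angle between cam_a_mid's own z axis and vertical below 0.08 rad) or (horizontal distance between cam_a_mid and shaft_right_seat below 0.004 m and z of cam_a_mid in the frame of shaft_right_seat below 0.026 m and angle between the x axis of cam_a_mid and the x axis of shaft_right_seat, either way round below 0.17 rad and angle between cam_a_mid's own z axis and vertical below 0.08 rad)) and ((horizontal distance between cam_b_mid and shaft_left_seat below 0.004 m and z of cam_b_mid in the frame of shaft_left_seat below 0.026 m and angle between the x axis of cam_b_mid and the x axis of shaft_left_seat, either way round below 0.17 rad and angle between cam_b_mid's own z axis and vertical below 0.08 rad) or (horizontal distance between cam_b_mid and shaft_middle_seat below 0.004 m and z of cam_b_mid in the frame of shaft_middle_seat below 0.026 m and angle between the x axis of cam_b_mid and the x axis of shaft_middle_seat, either way round below 0.17 rad and angle between cam_b_mid's own z axis and vertical below 0.08 rad) or (horizontal distance between cam_b_mid and shaft_right_seat below 0.004 m and z of cam_b_mid in the frame of shaft_right_seat below 0.026 m and angle between the x axis of cam_b_mid and the x axis of shaft_right_seat, either way round below 0.17 rad and angle between cam_b_mid's own z axis and vertical below 0.08 rad)) and ((horizontal distance between cam_c_mid and shaft_left_seat below 0.004 m and z of cam_c_mid in the frame of shaft_left_seat below 0.026 m and angle between the x axis of cam_c_mid and the x axis of shaft_left_seat, either way round below 0.17 rad and angle between cam_c_mid's own z axis and vertical below 0.08 rad) or (horizontal distance between cam_c_mid and shaft_middle_seat below 0.004 m and z of cam_c_mid in the frame of shaft_middle_seat below 0.026 m and angle between the x axis of cam_c_mid and the x axis of shaft_middle_seat, either way round below 0.17 rad and angle between cam_c_mid's own z axis and vertical below 0.08 rad) or (horizontal distance between cam_c_mid and shaft_right_seat below 0.004 m and z of cam_c_mid in the frame of shaft_right_seat below 0.026 m and angle between the x axis of cam_c_mid and the x axis of shaft_right_seat, either way round below 0.17 rad and angle between cam_c_mid's own z axis and vertical below 0.08 rad)) and contact force between the fingers and cam_a below 0.5 N and contact force between the fingers and cam_b below 0.5 N and contact force between the fingers and cam_c below 0.5 N and value of joint guard above 1 rad), for 0.3 s.
3. the guard is fully down (joint guard under 0.06) (value of joint guard below 0.06 rad), for 0.2 s.
4. the switch lever is thrown over (joint switch over 0.85) (value of joint switch above 0.85 rad), for 0.2 s.
At the end, for the whole second after the job is handed in: Caps in the tray (centres inside it, under 45 mm high). Every cam present is on a shaft: within 4 mm of its axis, underside within 3 mm of the collar, turned within 0.17 rad of it, upright within 0.08 rad, at rest. Guard down (under 0.06 rad), switch lever over (more than 0.85 rad) (x of cap_a_mid in the frame of tray between -0.042 and 0.042 m and y of cap_a_mid in the frame of tray between -0.057 and 0.057 m and z of each of cap_a_mid, cap_b_mid, cap_c_mid in the frame of tray below 0.045 m and x of cap_b_mid in the frame of tray between -0.042 and 0.042 m and y of cap_b_mid in the frame of tray between -0.057 and 0.057 m and x of cap_c_mid in the frame of tray between -0.042 and 0.042 m and y of cap_c_mid in the frame of tray between -0.057 and 0.057 m and ((horizontal distance between cam_a_mid and shaft_left_seat below 0.004 m and z of cam_a_mid in the frame of shaft_left_seat below 0.026 m and angle between the x axis of cam_a_mid and the x axis of shaft_left_seat, either way round below 0.17 rad and angle between cam_a_mid's own z axis and vertical below 0.08 rad) or (horizontal distance between cam_a_mid and shaft_middle_seat below 0.004 m and z of cam_a_mid in the frame of shaft_middle_seat below 0.026 m and angle between the x axis of cam_a_mid and the x axis of shaft_middle_seat, either way round below 0.17 rad and angle between cam_a_mid's own z axis and vertical below 0.08 rad) or (horizontal distance between cam_a_mid and shaft_right_seat below 0.004 m and z of cam_a_mid in the frame of shaft_right_seat below 0.026 m and angle between the x axis of cam_a_mid and the x axis of shaft_right_seat, either way round below 0.17 rad and angle between cam_a_mid's own z axis and vertical below 0.08 rad)) and ((horizontal distance between cam_b_mid and shaft_left_seat below 0.004 m and z of cam_b_mid in the frame of shaft_left_seat below 0.026 m and angle between the x axis of cam_b_mid and the x axis of shaft_left_seat, either way round below 0.17 rad and angle between cam_b_mid's own z axis and vertical below 0.08 rad) or (horizontal distance between cam_b_mid and shaft_middle_seat below 0.004 m and z of cam_b_mid in the frame of shaft_middle_seat below 0.026 m and angle between the x axis of cam_b_mid and the x axis of shaft_middle_seat, either way round below 0.17 rad and angle between cam_b_mid's own z axis and vertical below 0.08 rad) or (horizontal distance between cam_b_mid and shaft_right_seat below 0.004 m and z of cam_b_mid in the frame of shaft_right_seat below 0.026 m and angle between the x axis of cam_b_mid and the x axis of shaft_right_seat, either way round below 0.17 rad and angle between cam_b_mid's own z axis and vertical below 0.08 rad)) and ((horizontal distance between cam_c_mid and shaft_left_seat below 0.004 m and z of cam_c_mid in the frame of shaft_left_seat below 0.026 m and angle between the x axis of cam_c_mid and the x axis of shaft_left_seat, either way round below 0.17 rad and angle between cam_c_mid's own z axis and vertical below 0.08 rad) or (horizontal distance between cam_c_mid and shaft_middle_seat below 0.004 m and z of cam_c_mid in the frame of shaft_middle_seat below 0.026 m and angle between the x axis of cam_c_mid and the x axis of shaft_middle_seat, either way round below 0.17 rad and angle between cam_c_mid's own z axis and vertical below 0.08 rad) or (horizontal distance between cam_c_mid and shaft_right_seat below 0.004 m and z of cam_c_mid in the frame of shaft_right_seat below 0.026 m and angle between the x axis of cam_c_mid and the x axis of shaft_right_seat, either way round below 0.17 rad and angle between cam_c_mid's own z axis and vertical below 0.08 rad)) and value of joint guard below 0.06 rad and value of joint switch above 0.85 rad and linear speed of each of cam_a, cam_b, cam_c below 0.02 m/s); the robot touches nothing.
It fails at once if a cam, while held or pushed by the fingers, is pressed against the stand with more than 35 N ((contact force between cam_a and stand above 35 N and contact force between the fingers and cam_a above 5 N) or (contact force between cam_b and stand above 35 N and contact force between the fingers and cam_b above 5 N) or (contact force between cam_c and stand above 35 N and contact force between the fingers and cam_c above 5 N)).
It fails at once if the switch is thrown before the guard is down (value of joint switch above 0.6 rad and value of joint guard above 0.2 rad).
It fails at once if the timer or the tape roll is moved more than 30 mm (distance of any of timer, tape_roll from where it was at the start of the episode above 0.03 m).
Of cam_a, cam_b, cam_c only 2 to 3 are there at a start; the rules pass over those that are not, and their reading is None.
At some moment in a run one of cam_a, cam_b, cam_c may be knocked a few centimetres aside while the robot is not near it.
Once in a run the grip may slacken for a moment while it holds something.
It also fails if it takes over 210 s, if anything falls off the work surface, if the arm or the gripper's body presses on something with over 40 N, if the wrist force passes 120 N, or if a joint passes its speed limit or range.

## Working session

There is one attempt and no reset: what is moved stays moved. The work goes in short steps, Python scripts to look and compute and a tool call to move; the robot and the scene stay as the last step left them, time stands still between calls to the robot, and variables do not carry over. Pictures are saved under pics/ and viewed, about 12 in all and at most 16, crops included, and the job is handed in when it is done.

Besides the shell and the picture viewer there is one more tool, called after "Request:" by a JSON object that holds its "api" and its "payload", one argument or row to a line. move_arm: Moves the arm, as the interface text tells. Its arguments: {"type":"object","properties":{"deltas":{"type":"array","items":{"type":"array"}},"jaw":{"type":"number"},"squeeze":{"type":"number"}},"required":["deltas"]}

```bash
ls; mkdir -p pics; cat > h.py <<'E'
import numpy as np, cv2
from bench import r
from scipy.spatial.transform import Rotation as R
def snap(name,save=None):
    p,d=r.snapshot(name)
    if save: cv2.imwrite('pics/'+save,p[:,:,::-1])
    return p,d
def cal(name):
    c=r.get_calibration(name); f=240/np.tan(np.radians(c['fovy'])/2)
    K=np.array([[f,0,c['cx']],[0,f,c['cy']],[0,0,1.]])
    return c,K
def att(c):
    a=np.array(c['attitude'],float)
    return R.from_euler('xyz',a,degrees=True).as_matrix() if a.size==3 else a
def world(name,d):
    c,K=cal(name); h,w=d.shape
    u,v=np.meshgrid(np.arange(w),np.arange(h))
    pts=np.stack([u,v],-1).reshape(-1,1,2).astype(np.float64)
    n=cv2.undistortPoints(pts,K,np.array([c['k1'],0,0,0.])).reshape(h,w,2)
    P=np.concatenate([n*d[...,None],d[...,None]],-1)
    W=P@att(c).T+np.array(c['position']); W[d==0]=np.nan
    return W
def proj(name,X):
    c,K=cal(name); P=(np.atleast_2d(X)-np.array(c['position']))@att(c)
    q=P[:,:2]/P[:,2:]; q=q*(1+c['k1']*(q**2).sum(1,keepdims=True))
    return q*K[0,0]+K[:2,2]
E
python3 - <<'E'
from h import *
for n in('scene','top'):
    print(r.get_calibration(n)); p,d=snap(n,n+'0.png'); W=world(n,d); np.save(n+'0.npy',W); print(np.nanmin(d),np.nanmax(d),(d==0).mean())
    m=np.abs(W[...,2])<8; print(np.median(W[m],0), m.sum())
print(r.sense())
E
```

```text
pics
{'fovy': 43.07498733799791, 'cx': 309.6737234742185, 'cy': 235.34216786296767, 'k1': 0.014836465933482649, 'position': array([-250.91698112,  633.17027906,  719.83498915]), 'attitude': array([-123.95000655,   -0.6709843 , -121.43443136])}
0.0 1947.7208 0.0038899739583333334
[462.71026823 140.5963572    1.973579  ] 60528
{'fovy': 45.002007528266944, 'cx': 312.63176184871264, 'cy': 234.69604573533925, 'k1': -0.03413507813134485, 'position': array([ 475.94115533,  121.34215723, 1371.49617975]), 'attitude': array([-175.96830207,   -0.62310961,  -90.55913162])}
0.0 2119.1973 0.00404296875
[ 6.13037423e+02  2.85394046e+01 -5.50885393e-02] 71376
{'time': 0.1, 'joint_pos': array([ 6.24861867e+01,  7.51036088e+00,  8.53232384e+01, -1.51250860e-03,
        8.72593402e+01, -4.89153405e+00]), 'qd': array([ 0.04343223, -0.00974871, -0.17985854, -0.00062875,  0.06363963,
        0.01414326]), 'joint_efforts': array([ 1.51148568e-03, -5.70949173e+01, -5.01944375e+01, -7.24331426e-05,
        8.02364491e-03,  9.64017568e-05]), 'tool_pos': array([230.5432102 , 553.41951841, 230.35178286]), 'tcp_rot': array([ -93.96031716,   89.90704824, -116.58252292]), 'ft_force': array([0.11665179, 0.39082174, 0.58890704]), 'wrist_torque': array([ 0.01443717, -0.05667886, -0.00144166]), 'finger_gap': 85.21650531239219}
```

View pics/top0.png

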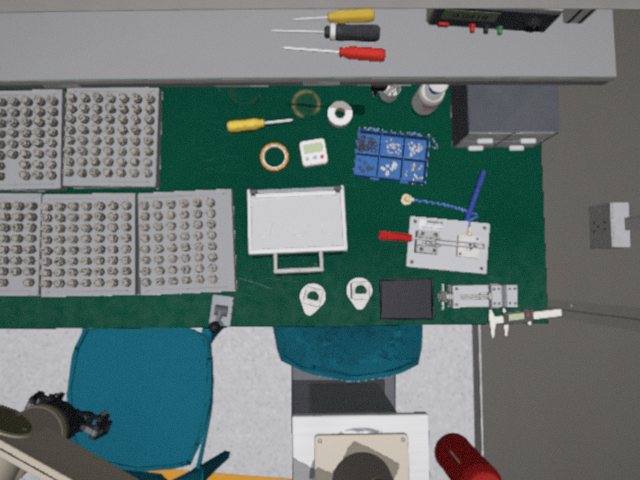

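View pics/scene0.png

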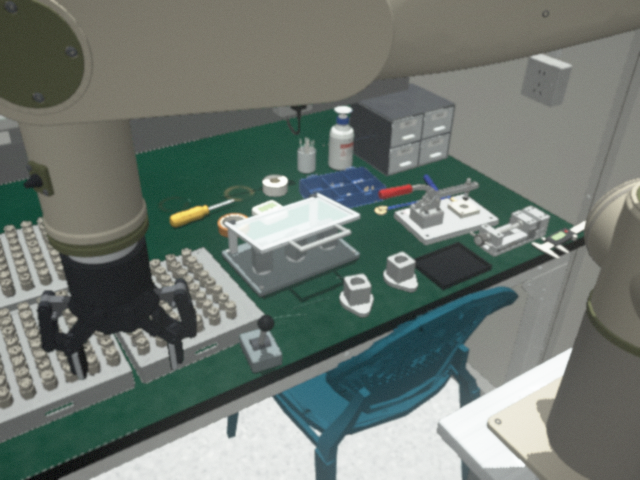

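The top picture shows the guard (247-347, 187-252) with its bar at (299,268), two cams at (312,297) and (359,291), the tray at (406,298), and the switch at (220,310) with its ball at about (214,325). The tape is at (274,156) and the timer at (313,152). In the scene picture the cams are at (357,292) and (401,270), and I see no third cam.

```bash
python3 - <<'E'
from h import *
W=np.load('top0.npy')
im=cv2.imread('pics/top0.png')
for n,(u,v) in dict(tray=(406,298),tape=(265,156),timer=(313,152),sw=(222,307),ball=(213,326),bar=(299,270),panel=(297,220),frame=(297,249),hl=(250,191),hr=(341,188),fl=(250,252),fr=(346,250)).items(): print(n,W[v,u].round(1))
def obj(name,box,z0,z1):
    u0,v0,u1,v1=box; w=W[v0:v1,u0:u1].reshape(-1,3); m=(w[:,2]>z0)&(w[:,2]<z1); q=w[m]
    rect=cv2.minAreaRect(q[:,:2].astype(np.float32)); print(name,m.sum(),q.mean(0).round(1),[np.round(x,1) for x in rect])
for z in((30,60),(4,18)):
    obj('cam1',(295,278,330,318),*z); obj('cam2',(343,272,378,312),*z)
obj('tray',(375,274,438,322),0.5,20)
obj('sw',(203,290,240,324),15,35); obj('ball',(200,312,228,345),60,130)
obj('bar',(268,262,330,276),60,100)
obj('guard',(235,180,360,276),60,110)
obj('tape',(255,138,293,175),8,30);obj('timer',(296,135,330,170),8,30)
big=cv2.resize(im[175:345,195:445],None,fx=3.2,fy=3.2,interpolation=cv2.INTER_CUBIC); cv2.imwrite('pics/crop0.png',big)
E
```

```text
tray [ 420.5 -113.8   -0.9]
tape [764.2 218.3  -8. ]
timer [767.9 102.9  16.1]
sw [405.5 315.9  30.2]
ball [368.6 324.7 104.5]
bar [488.  137.1 113.1]
panel [598.9 140.9  92.8]
frame [533.9 141.1 107.8]
hl [664.8 245.   91.4]
hr [670.9  41.8  84.2]
fl [528.2 243.5 109.6]
fr [534.8  27.7  13.3]
cam1 222 [428.2 108.   44.8] [array([428.6, 108.1]), array([39.3, 40.4]), np.float64(75.3)]
cam2 226 [ 4.408e+02 -3.000e-01  4.520e+01] [array([441.1,  -1.1]), array([39.2, 39.9]), np.float64(1.9)]
cam1 341 [423.4 111.2   8.9] [array([425.8, 109.2]), array([76.4, 92.8]), np.float64(83.8)]
cam2 337 [434.6  -0.5   9.3] [array([436.1,  -4.5]), array([80.2, 89.1]), np.float64(89.4)]
tray 2130 [ 419.5 -113.2    4.6] [array([ 422. , -113.5]), array([148.2, 110.6]), np.float64(89.3)]
sw 564 [404.9 318.3  25.8] [array([406.5, 323.2]), array([72.6, 76.4]), np.float64(89.3)]
ball 136 [369.6 322.8  97.6] [array([369.6, 325.1]), array([31.6, 24.3]), np.float64(19.0)]
bar 0 [nan nan nan] [array([0., 0.]), array([0., 0.]), np.float64(0.0)]
guard 6065 [594.8 142.8  94.2] [array([579.6, 142.2]), array([191.1, 216.4]), np.float64(1.9)]
tape 296 [758.  195.5  18.3] [array([757.9, 196.4]), array([64.3, 66.1]), np.float64(88.4)]
timer 643 [768.2 102.8  15.6] [array([769.7, 100.6]), array([61.8, 65.7]), np.float64(9.0)]<stdin>:7: RuntimeWarning: Mean of empty slice.
  ret = um.true_divide(
```

View pics/crop0.png

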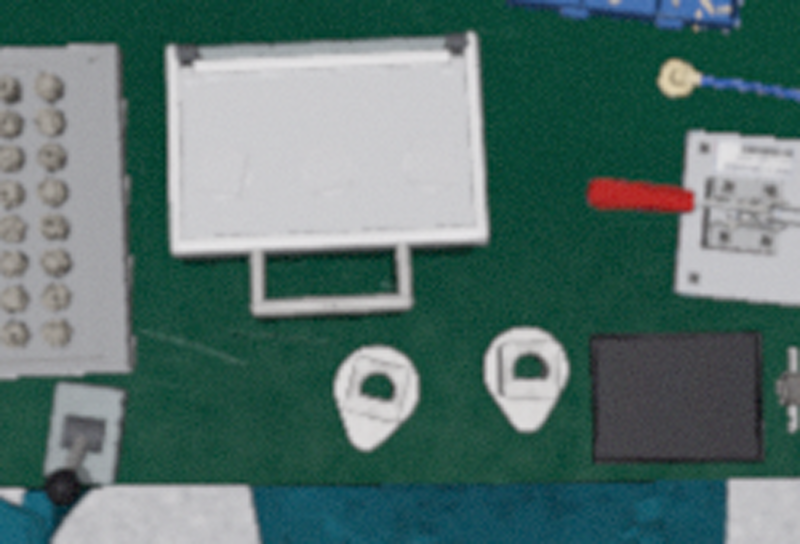

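Crop: the guard's bar spans (253-411, 305). Cam noses point towards the robot and their flats are on the nose side. The tray centre is about (677,398), and the guard stands a little open. Next I work out the moves.

```bash
cat > go.py <<'E'
import sys,json
from h import *
def pose():
    s=r.sense(); M=R.from_euler('xyz',s['tcp_rot'],degrees=True).as_matrix()
    return s,np.array(s['tool_pos']),M,np.degrees(np.arctan2(M[1,1],M[0,1]))
def rows(*T):
    "each T: x,y,z,jaw yaw (mod 180, nearest)"
    s,p,M,psi=pose()
    print('t',round(s['time'],1),'p',p.round(1),'yaw',round(psi,1),'gap',round(s['finger_gap'],1),'j6',s['joint_pos'][5].round(1),'F',np.round(s['ft_force'],1),'tilt',M[:,0].round(4))
    for t in T:
        d=M.T@(np.array(t[:3])-p); a=-((t[3]-psi+90)%180-90)
        print(d.round(1),round(a,1),'n',max(np.linalg.norm(d)/62.5,abs(a)/10.7).round(1))
E
python3 -c "
from go import *
rows((488,137.5,200,1.8),(488,137.5,89,1.8))"
```

```text
t 0.1 p [230.5 553.4 230.4] yaw 67.4 gap 85.2 j6 -4.9 F [0.1 0.4 0.6] tilt [-7.0e-04 -1.5e-03 -1.0e+00]
[  30.8 -284.8  397.6] 65.6 n 7.8
[ 141.8 -284.7  397.6] 65.6 n 8.1
```

Request:
{"api": "move_arm", "payload": {
  "deltas": [
    [[31,-285,398],66],
    [[31,-285,398],66],
    [[31,-285,398],66],
    [[31,-285,398],66],
    [[31,-285,398],66],
    [[31,-285,398],66],
    [[31,-285,398],66],
    [[31,-285,398],66],
    [[31,-285,398],66],
    [[31,-285,398],66],
    [[31,-285,398],66],
    [[31,-285,398],66]
  ],
  "jaw": -0.3,
  "squeeze": 30
}}

```text
time: 1.6
tool_pos: [487.8, 138.3, 199.9]
tcp_rot: [-24.8, 89.9, -113.3]
ft_force: [0.6, -0.0, -1.0]
finger_gap: 29.4
```

```bash
python3 - <<'E'
from go import *
rows((488,137.5,150,1.8),(488,137.5,89,1.8))
p,d=snap('top','t1.png')
W=world('top',d); 
w=W[255:285,265:335]; m=(w[...,2]>95)&(w[...,2]<125); print(w[m][::9].round(0)[:20])
cs,ds=snap('scene','s1.png')
cv2.imwrite('pics/s1c.png',cv2.resize(cs[150:330,180:440,::-1],None,fx=3,fy=3,interpolation=cv2.INTER_CUBIC))
E
```

```text
t 1.6 p [487.8 138.3 199.9] yaw 1.5 gap 29.4 j6 8.6 F [ 0.6 -0.  -1. ] tilt [-6.0e-04 -1.4e-03 -1.0e+00]
[49.9  0.2  0.8] -0.3 n 0.8
[110.9   0.2   0.7] -0.3 n 1.8
[]
```

View pics/s1c.png

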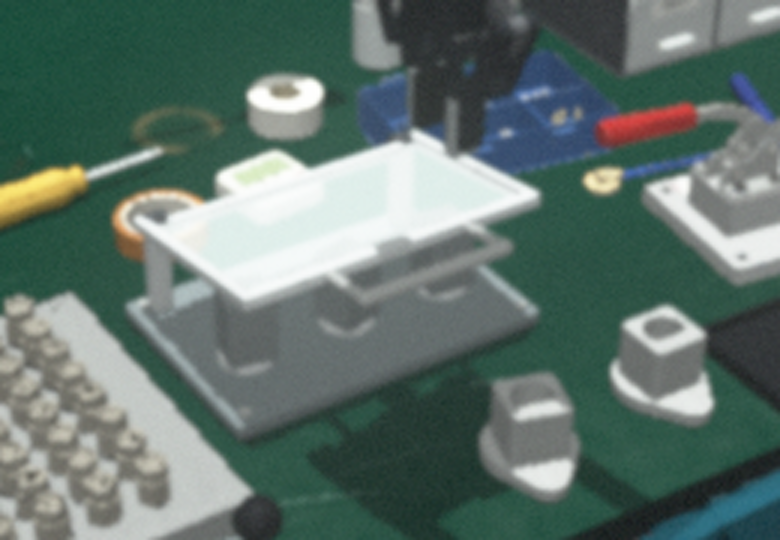

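The picture shows the bar at crop (365,295)-(510,240) and the gripper above it. I check the bar's height in the scene depth.

```bash
python3 - <<'E'
from go import *
p,d=snap('scene'); W=world('scene',d)
for u,v in((180+365/3,150+296/3),(180+435/3,150+270/3),(180+500/3,150+245/3),(180+300/3,150+283/3),(180+248/3,150+298/3),(180+530/3,150+198/3)):
    u,v=int(round(u)),int(round(v)); w=W[v-2:v+3,u-1:u+2].reshape(-1,3); print(u,v,w[np.argsort(w[:,2])][[2,7,12]].round(0).tolist())
print(proj('scene',[[488,137.5,108],[488,187,108],[488,87,108]]).round(0), proj('top',[[488,137.5,108]]))
E
```

```text
302 249 [[482.0, 192.0, 112.0], [485.0, 193.0, 114.0], [480.0, 192.0, 117.0]]
325 240 [[484.0, 144.0, 112.0], [487.0, 144.0, 114.0], [488.0, 139.0, 117.0]]
347 232 [[485.0, 96.0, 112.0], [487.0, 93.0, 115.0], [490.0, 91.0, 117.0]]
280 244 [[525.0, 212.0, 103.0], [526.0, 211.0, 106.0], [525.0, 212.0, 109.0]]
263 249 [[524.0, 244.0, 104.0], [525.0, 244.0, 108.0], [525.0, 248.0, 110.0]]
357 216 [[532.0, 39.0, 105.0], [536.0, 40.0, 107.0], [532.0, 41.0, 110.0]]
[[327. 242.]
 [303. 250.]
 [350. 234.]] [[298.84277462 270.04571599]]
```

Request:
{"api": "move_arm", "payload": {
  "deltas": [
    [[55,0,-1],0],
    [[109,0,-1],0],
    [[109,0,-1],0],
    [[109,0,-1],0]
  ]
}}

```text
time: 2.25
tool_pos: [489.0, 139.1, 92.9]
tcp_rot: [45.9, 89.9, -42.6]
ft_force: [0.8, 0.3, 0.3]
finger_gap: 30.0
```

Request:
{"api": "move_arm", "payload": {
  "deltas": [
    [[0,0,0],0],
    [[0,0,0],0],
    [[0,0,0],0],
    [[0,0,0],0]
  ],
  "jaw": -1
}}

```text
time: 2.75
tool_pos: [488.6, 139.4, 94.5]
tcp_rot: [41.5, 89.9, -47.0]
ft_force: [-7.7, 0.0, 2.0]
finger_gap: 9.0
```

```bash
python3 - <<'E'
from go import *
s,p,M,psi=pose()
hx,hy=668.5,144.5; c,sn=np.cos(np.radians(1.8)),np.sin(np.radians(1.8))
T=[]
for a in (0.16,0.3,.45,.6,.75,.9,1.05,1.2,1.35,1.45,1.55,1.6,1.63): 
    T.append((p[0]+182*(np.cos(.16)-np.cos(a)), p[1]+182*(np.cos(.16)-np.cos(a))*sn, p[2]+182*(np.sin(a)-np.sin(.16)),1.8))
rows(*T)
E
```

```text
t 2.8 p [488.6 139.4  94.5] yaw 1.5 gap 9.0 j6 8.7 F [-7.7  0.   2. ] tilt [ 7.e-04 -7.e-04 -1.e+00]
[0. 0. 0.] -0.3 n 0.0
[-24.8   5.8  -0. ] -0.3 n 0.4
[-50.2  15.8  -0. ] -0.3 n 0.8
[-73.7  29.5  -0.1] -0.3 n 1.3
[-95.   46.6  -0.2] -0.3 n 1.7
[-113.5   66.6   -0.3] -0.3 n 2.1
[-128.8   89.2   -0.4] -0.3 n 2.5
[-140.6  113.9   -0.5] -0.3 n 2.9
[-148.5  140.    -0.7] -0.3 n 3.3
[-151.6  157.9   -0.8] -0.3 n 3.5
[-152.8  176.1   -0.9] -0.3 n 3.7
[-152.8  185.2   -0.9] -0.3 n 3.8
[-152.6  190.6   -0.9] -0.3 n 3.9
```

Request:
{"api": "move_arm", "payload": {
  "deltas": [
    [[-25,6,0],0],
    [[-50,16,0],0],
    [[-74,30,0],0],
    [[-95,47,0],0],
    [[-113,67,0],0],
    [[-129,89,0],0],
    [[-140,114,0],0],
    [[-148,140,-1],0],
    [[-152,158,-1],0],
    [[-153,168,-1],0],
    [[-153,176,-1],0],
    [[-153,178,-1],0]
  ]
}}

```text
time: 4.25
tool_pos: [667.8, 145.4, 251.5]
tcp_rot: [89.4, 89.7, 0.9]
ft_force: [-3.3, 0.3, 8.6]
finger_gap: 8.5
```

```bash
python3 - <<'E'
from go import *
rows()
E
```

```text
t 4.2 p [667.8 145.4 251.5] yaw 1.5 gap 8.5 j6 6.5 F [-3.3  0.3  8.6] tilt [ 5.4e-03  1.0e-04 -1.0e+00]
```

Request:
{"api": "move_arm", "payload": {
  "deltas": [
    [[0,0,0],0],
    [[0,0,0],0],
    [[-60,0,0],0],
    [[-90,0,0],0],
    [[-90,-60,20],0],
    [[-90,-120,80],0],
    [[-90,-180,140],0],
    [[-90,-240,200],0],
    [[-90,-265,230],0],
    [[-90,-265,230],0],
    [[-90,-265,230],0]
  ],
  "jaw": -0.4
}}

```text
time: 5.62
tool_pos: [406.9, -93.3, 340.7]
tcp_rot: [79.6, 89.6, -9.1]
ft_force: [0.6, 0.2, 0.3]
finger_gap: 25.2
```

```bash
python3 - <<'E'
from go import *
rows()
p,d=snap('top','t2.png'); W=world('top',d); np.save('t2.npy',W)
cv2.imwrite('pics/t2c.png',cv2.resize(p[180:320,235:435,::-1],None,fx=4,fy=4,interpolation=cv2.INTER_CUBIC))
def obj(name,box,z0,z1):
    u0,v0,u1,v1=box; w=W[v0:v1,u0:u1].reshape(-1,3); m=(w[:,2]>z0)&(w[:,2]<z1); q=w[m]
    if len(q)<5: print(name,len(q));return
    rect=cv2.minAreaRect(q[:,:2].astype(np.float32)); print(name,m.sum(),q.mean(0).round(1),[np.round(x,1) for x in rect])
obj('cam1',(295,278,330,318),30,60); obj('cam2',(343,272,378,312),30,60)
c,s=np.cos(np.radians(1.8)),np.sin(np.radians(1.8))
for k,n in((75,'l'),(0,'m'),(-75,'r')):
    x,y=588.5-k*s,141.9+k*c; u,v=proj('top',[[x,y,66]])[0].round().astype(int); print(n,x,y,u,v)
    obj(n,(u-16,v-16,u+16,v+16),55,80)
E
```

```text
t 5.6 p [406.9 -93.3 340.7] yaw 1.3 gap 25.2 j6 -21.3 F [0.6 0.2 0.3] tilt [ 0.0069 -0.0011 -1.    ]
cam1 221 [428.  108.   45.4] [array([428.8, 108.1]), array([39.5, 40.1]), np.float64(74.7)]
cam2 226 [ 4.406e+02 -1.000e-01  4.480e+01] [array([440.9,  -1.5]), array([38.9, 41.2]), np.float64(1.0)]
l 586.1441930691403 216.86299202742987 264 227
l 209 [585.5 217.1  65.6] [array([586.1, 217.1]), array([32.1, 33.5]), np.float64(80.8)]
m 588.5 141.9 297 226
m 204 [588.1 142.2  65.4] [array([588.4, 142.4]), array([33.1, 31.6]), np.float64(17.1)]
r 590.8558069308597 66.93700797257013 330 224
r 201 [590.6  67.8  65.8] [array([591.3,  67.8]), array([29.8, 34.2]), np.float64(89.0)]
```

View pics/t2c.png

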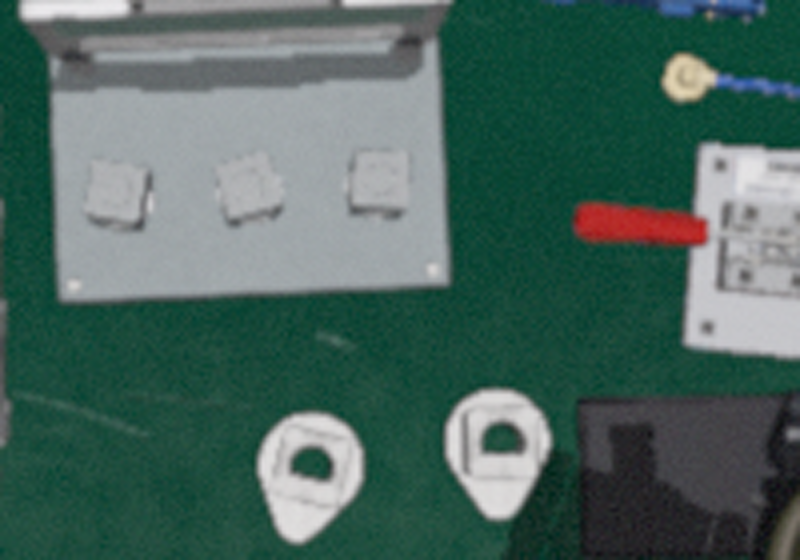

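Top picture: guard stands up (front edge at row ~5), the caps are at crop (120,193), (252,187) and (380,182), cams unmoved. I take the right cap first.

```bash
python3 - <<'E'
from go import *
rows((590.8,67.8,130,-1),(590.8,67.8,36,-1))
E
```

```text
t 5.7 p [407.8 -92.3 340.6] yaw 1.3 gap 25.4 j6 -21.2 F [ 0.9  0.3 -0.3] tilt [ 7.e-03 -3.e-04 -1.e+00]
[ 211.8  185.2 -155.9] 2.3 n 5.1
[ 305.8  184.5 -156. ] 2.3 n 6.2
```

Request:
{"api": "move_arm", "payload": {
  "deltas": [
    [[100,185,-156],2.3],
    [[150,185,-156],2.3],
    [[200,185,-156],2.3],
    [[212,185,-156],2.3],
    [[212,185,-156],2.3],
    [[212,185,-156],2.3],
    [[260,185,-156],2.3],
    [[305,184.5,-156],2.3],
    [[305,184.5,-156],2.3],
    [[305,184.5,-156],2.3]
  ],
  "jaw": 0.1
}}

```text
time: 6.92
tool_pos: [592.3, 68.1, 39.4]
tcp_rot: [89.4, 89.4, -1.6]
ft_force: [0.7, 0.6, 0.3]
finger_gap: 47.1
```

Request:
{"api": "move_arm", "payload": {
  "deltas": [
    [[0,0,0],0],
    [[0,0,0],0],
    [[0,0,0],0],
    [[0,0,0],0],
    [[-40,0,0],0],
    [[-80,0,0],0],
    [[-80,0,0],0]
  ],
  "jaw": -1,
  "squeeze": 40
}}

```text
time: 7.8
tool_pos: [594.9, 68.2, 124.9]
tcp_rot: [91.0, 88.9, 0.0]
ft_force: [0.7, -0.7, 0.2]
finger_gap: 31.0
```

```bash
python3 - <<'E'
from go import *
rows((421,-152,100,0),(421,-152,23,0))
E
```

```text
t 7.8 p [594.9  68.2 124.9] yaw -1.0 gap 31.0 j6 2.6 F [ 0.7 -0.7  0.2] tilt [ 0.0189  0.     -0.9998]
[  21.6 -170.6  223.1] -1.0 n 4.5
[  98.6 -172.1  223.1] -1.0 n 4.8
```

Request:
{"api": "move_arm", "payload": {
  "deltas": [
    [[10,-55,60],-1],
    [[21,-90,120],-1],
    [[21,-130,180],-1],
    [[21,-170,223],-1],
    [[21,-171,223],-1],
    [[50,-171,223],-1],
    [[96,-172,223],-1],
    [[98,-172,223],-1],
    [[98,-172,223],-1],
    [[98,-172,223],-1]
  ]
}}

```text
time: 9.05
tool_pos: [420.8, -151.8, 23.5]
tcp_rot: [90.6, 88.9, 0.6]
ft_force: [0.4, 0.1, 0.3]
finger_gap: 31.2
```

```bash
python3 - <<'E'
from go import *
rows((421,-152,23,0))
E
```

```text
t 9.1 p [ 420.8 -151.8   23.5] yaw 0.0 gap 31.2 j6 -27.1 F [0.4 0.1 0.3] tilt [ 1.840e-02  2.000e-04 -9.998e-01]
[0.6 0.2 0.2] 0.0 n 0.0
```

```bash
python3 - <<'E'
from go import *
rows((421,-152,120,0),(588.3,142.3,120,17),(588.3,142.3,36,17))
E
```

```text
t 9.1 p [ 420.8 -151.8   23.5] yaw 0.0 gap 31.2 j6 -27.1 F [0.4 0.1 0.3] tilt [ 1.840e-02  2.000e-04 -9.998e-01]
[-96.4   2.    0.2] 0.0 n 1.5
[ -93.3  169.4 -294. ] -17.0 n 5.6
[  -9.3  167.9 -294. ] -17.0 n 5.4
```

Request:
{"api": "move_arm", "payload": {
  "deltas": [
    [[0,0,0],0],
    [[0,0,0],0],
    [[-60,1,0],0],
    [[-96,2,0],0],
    [[-95,34,-59],-4],
    [[-95,65,-112],-8],
    [[-94,95,-165],-12],
    [[-94,125,-218],-16],
    [[-93,169,-294],-17],
    [[-93,169,-294],-17],
    [[-93,169,-294],-17],
    [[-93,169,-294],-17]
  ],
  "jaw": 0.1
}}

```text
time: 10.55
tool_pos: [587.4, 141.7, 119.4]
tcp_rot: [72.1, 89.0, -0.9]
ft_force: [0.0, -0.7, -0.5]
finger_gap: 47.0
```

```bash
python3 - <<'E'
from go import *
rows((588.3,142.3,36,17),(588.3,142.3,120,17))
p,d=snap('top'); W=world('top',d); 
w=W[275:325,375:440].reshape(-1,3); q=w[(w[:,2]>35)&(w[:,2]<65)]; print(len(q),q.mean(0))
E
```

```text
t 10.6 p [587.4 141.7 119.4] yaw 17.0 gap 47.0 j6 -8.2 F [ 0.  -0.7 -0.5] tilt [ 1.770e-02 -3.000e-04 -9.998e-01]
[83.5 -0.4 -0.8] 0.0 n 1.3
[-0.5  1.1 -0.3] 0.0 n 0.0
232 [ 421.87885198 -151.9136069    49.67494775]
```

Request:
{"api": "move_arm", "payload": {
  "deltas": [
    [[50,0,-1],0],
    [[83,0,-1],0],
    [[83,0,-1],0],
    [[83,0,-1],0]
  ]
}}

```text
time: 11.1
tool_pos: [589.5, 141.7, 38.3]
tcp_rot: [73.0, 88.9, -0.1]
ft_force: [0.3, -0.1, 0.4]
finger_gap: 47.0
```

Request:
{"api": "move_arm", "payload": {
  "deltas": [
    [[0,0,0],0],
    [[0,0,0],0],
    [[0,0,0],0],
    [[0,0,0],0],
    [[-40,0,0],0],
    [[-80,0,0],0],
    [[-80,0,0],0],
    [[-80,0,0],0],
    [[-80,0,0],0]
  ],
  "jaw": -1
}}

```text
time: 12.22
tool_pos: [586.7, 141.6, 116.6]
tcp_rot: [71.5, 89.0, -1.6]
ft_force: [-0.8, 0.1, -0.4]
finger_gap: 31.3
```

```bash
python3 - <<'E'
from go import *
rows((421,-114,110,0),(421,-114,23,0))
E
```

```text
t 12.2 p [586.7 141.6 116.6] yaw 16.9 gap 31.3 j6 -8.1 F [-0.8  0.1 -0.4] tilt [ 1.700e-02 -5.000e-04 -9.999e-01]
[   3.9 -233.1  196.1] 16.9 n 4.9
[  90.9 -234.5  195.7] 16.9 n 5.1
```

Request:
{"api": "move_arm", "payload": {
  "deltas": [
    [[4,-47,39],4],
    [[4,-94,78],8],
    [[4,-140,117],12],
    [[4,-186,156],17],
    [[4,-233,196],17],
    [[4,-233,196],17],
    [[50,-234,196],17],
    [[88,-234,196],17],
    [[90,-234,196],17],
    [[90,-234,196],17],
    [[90,-234,196],17]
  ]
}}

```text
time: 13.6
tool_pos: [421.5, -113.7, 23.7]
tcp_rot: [89.5, 89.1, -0.6]
ft_force: [0.0, -0.5, -1.0]
finger_gap: 31.5
```

```bash
python3 - <<'E'
from go import *
rows((421,-114,23,0),(421,-114,120,0),(585.8,217.1,120,-9))
E
```

```text
t 13.6 p [ 421.5 -113.7   23.7] yaw -0.0 gap 31.5 j6 -22.3 F [ 0.  -0.5 -1. ] tilt [ 1.650e-02 -2.000e-04 -9.999e-01]
[ 0.7 -0.5  0.3] -0.0 n 0.0
[-96.3   1.1   0.3] -0.0 n 1.5
[ -93.6  165.7 -330.9] 9.0 n 6.1
```

Request:
{"api": "move_arm", "payload": {
  "deltas": [
    [[0,0,0],0],
    [[0,0,0],0],
    [[-60,1,0],0],
    [[-96,1,0],0],
    [[-96,28,-54],2],
    [[-96,55,-110],4],
    [[-95,83,-165],6],
    [[-95,110,-220],8],
    [[-94,137,-275],9],
    [[-94,166,-331],9],
    [[-94,166,-331],9],
    [[-94,166,-331],9]
  ],
  "jaw": 0.1
}}

```text
time: 15.1
tool_pos: [585.7, 217.2, 119.9]
tcp_rot: [96.3, 89.1, -2.7]
ft_force: [-0.3, 0.2, 0.0]
finger_gap: 47.0
```

```bash
python3 - <<'E'
from go import *
rows((585.8,217.1,36,-9))
p,d=snap('top','t3.png'); W=world('top',d); np.save('t3.npy',W)
w=W[275:325,375:440].reshape(-1,3); q=w[(w[:,2]>35)&(w[:,2]<65)]; print(len(q),q.mean(0))
E
```

```text
t 15.1 p [585.7 217.2 119.9] yaw -9.0 gap 47.0 j6 24.9 F [-0.3  0.2  0. ] tilt [ 1.560e-02 -7.000e-04 -9.999e-01]
[83.9 -1.2  0.2] 0.0 n 1.3
447 [ 422.13145773 -131.98758769   49.75136988]
```

Request:
{"api": "move_arm", "payload": {
  "deltas": [
    [[50,-1,0],0],
    [[84,-1,0],0],
    [[84,-1,0],0],
    [[84,-1,0],0]
  ]
}}

```text
time: 15.65
tool_pos: [587.1, 216.1, 38.3]
tcp_rot: [98.8, 89.0, -0.3]
ft_force: [0.3, 0.2, 0.5]
finger_gap: 47.0
```

Request:
{"api": "move_arm", "payload": {
  "deltas": [
    [[0,0,0],0],
    [[0,0,0],0],
    [[0,0,0],0],
    [[0,0,0],0],
    [[-40,0,0],0],
    [[-80,0,0],0],
    [[-80,0,0],0],
    [[-80,0,0],0],
    [[-80,0,0],0]
  ],
  "jaw": -1
}}

```text
time: 16.77
tool_pos: [584.8, 215.8, 116.8]
tcp_rot: [96.5, 89.1, -2.6]
ft_force: [-0.1, -1.2, -0.3]
finger_gap: 31.2
```

```bash
python3 - <<'E'
from go import *
rows((421,-76,110,0),(421,-76,23,0))
E
```

```text
t 16.8 p [584.8 215.8 116.8] yaw -9.1 gap 31.2 j6 24.9 F [-0.1 -1.2 -0.3] tilt [ 1.600e-02 -7.000e-04 -9.999e-01]
[   4.4 -115.6  314. ] -9.1 n 5.4
[  91.4 -117.   314.2] -9.1 n 5.6
```

Request:
{"api": "move_arm", "payload": {
  "deltas": [
    [[4,-19,52],-2],
    [[4,-38,104],-4],
    [[4,-57,156],-6],
    [[4,-76,208],-8],
    [[4,-96,261],-9],
    [[4,-116,314],-9],
    [[4,-116,314],-9],
    [[50,-117,314],-9],
    [[89,-117,314],-9],
    [[90,-117,314],-9],
    [[90,-117,314],-9],
    [[90,-117,314],-9]
  ]
}}

```text
time: 18.27
tool_pos: [421.1, -75.4, 24.4]
tcp_rot: [88.1, 89.1, -2.0]
ft_force: [-0.4, -1.2, -0.4]
finger_gap: 31.2
```

```bash
python3 - <<'E'
from go import *
rows((421,-76,23,0),(421,-76,200,0),(421,-130,260,0))
E
```

```text
t 18.3 p [421.1 -75.4  24.4] yaw -0.1 gap 31.2 j6 -17.3 F [-0.4 -1.2 -0.4] tilt [ 1.580e-02 -5.000e-04 -9.999e-01]
[ 1.4 -0.1  0.6] -0.1 n 0.0
[-175.5    2.7    0.7] -0.1 n 2.8
[-235.5    3.7   54.8] -0.1 n 3.9
```

Request:
{"api": "move_arm", "payload": {
  "deltas": [
    [[1,0,0],0],
    [[1,0,0],0],
    [[-60,0,0],0],
    [[-120,2,0],0],
    [[-180,3,30],0],
    [[-180,3,90],0],
    [[-180,3,130],0],
    [[-180,3,130],0],
    [[-180,3,130],0]
  ],
  "jaw": 0.1
}}

```text
time: 19.4
tool_pos: [420.9, -205.0, 204.3]
tcp_rot: [90.6, 89.1, 0.4]
ft_force: [0.6, 0.4, 0.0]
finger_gap: 46.5
```

```bash
python3 - <<'E'
from go import *
rows()
P=[snap('top')[0].astype(float) for _ in range(4)]; p,d=snap('top')
p=(sum(P)+p)/5; p=p.astype(np.uint8); cv2.imwrite('pics/t4.png',p[:,:,::-1]); W=world('top',d); np.save('t4.npy',W)
a=cv2.resize(p[205:250,240:355,::-1],None,fx=7,fy=7,interpolation=cv2.INTER_CUBIC)
b=cv2.resize(p[268:308,290:405,::-1],None,fx=7,fy=7,interpolation=cv2.INTER_CUBIC)
cv2.imwrite('pics/t4c.png',np.vstack([a,b])[:600,:800])
w=W[275:325,375:440].reshape(-1,3); q=w[(w[:,2]>35)&(w[:,2]<65)]; print(len(q),q.mean(0),q.min(0),q.max(0))
def obj(name,box,z0,z1):
    u0,v0,u1,v1=box; w=W[v0:v1,u0:u1].reshape(-1,3); m=(w[:,2]>z0)&(w[:,2]<z1); q=w[m]
    if len(q)<5: print(name,len(q));return
    rect=cv2.minAreaRect(q[:,:2].astype(np.float32)); print(name,m.sum(),q.mean(0).round(1),[np.round(x,1) for x in rect])
obj('cam1',(290,270,335,318),30,60); obj('cam2',(338,270,378,312),30,60)
for n,x,y in(('l',585.8,217.1),('m',588.3,142.3),('r',590.8,67.8)):
    u,v=proj('top',[[x,y,50]])[0].round().astype(int); print(n,u,v); obj(n,(u-12,v-12,u+13,v+13),38,62)
E
```

```text
t 19.4 p [ 420.9 -205.   204.3] yaw -0.1 gap 46.5 j6 -32.6 F [0.6 0.4 0. ] tilt [ 1.550e-02  1.000e-04 -9.999e-01]
653 [ 422.0237838  -113.38683617   50.13038125] [ 405.88503555 -183.50079297   35.16193496] [438.40844382 -58.2554637   59.70346292]
cam1 220 [428.3 108.   45.4] [array([428.7, 108.1]), array([39.3, 40.4]), np.float64(75.3)]
cam2 227 [ 4.407e+02 -2.000e-01  4.500e+01] [array([440.9,  -1.5]), array([38.9, 41.1]), np.float64(0.7)]
l 264 228
l 75 [587.4 218.1  48.9] [array([587.5, 219.2]), array([18.1, 22.8]), np.float64(44.2)]
m 297 226
m 71 [590.  142.1  48.5] [array([589.7, 142.9]), array([20.9, 18. ]), np.float64(89.3)]
r 329 225
r 73 [592.7  68.3  48.5] [array([594.1,  68.5]), array([18.4, 23.6]), np.float64(20.0)]
```

View pics/t4c.png

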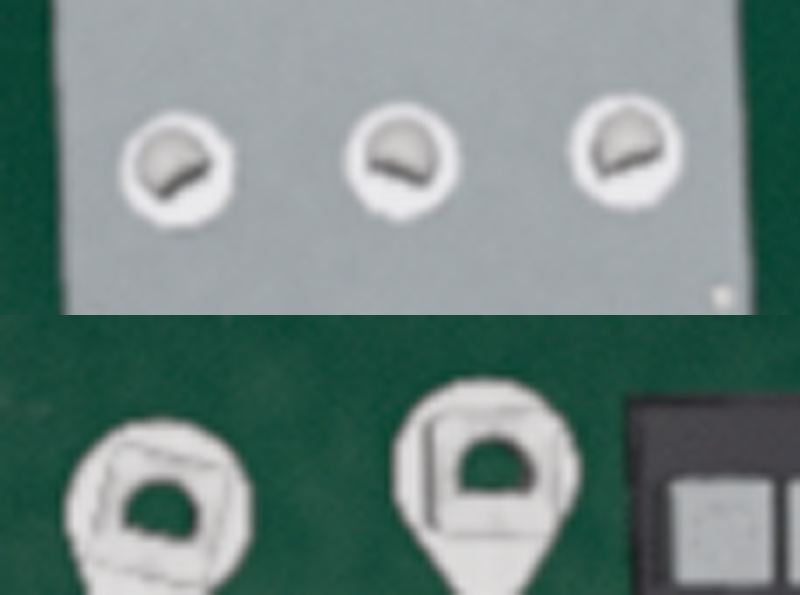

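The caps sit in the tray. The shaft flats face the robot, with lines at (155,195)-(210,165), (370,162)-(430,185) and (598,175)-(662,152), so shaft yaws are about 28, -21 and 20 degrees. I fit these more closely.

```bash
cat > fit.py <<'E'
from go import *
from scipy.optimize import minimize
def frames(n=5):
    I=[];D=[]
    for _ in range(n):
        p,d=snap('top'); I.append(p.astype(float)); D.append(np.where(d>0,d,np.nan))
    return np.mean(I,0).astype(np.uint8),np.nanmedian(D,0)
def dfit(q,x0,y0,R0,fl):
    "q pts of region on D face; fit centre/yaw: template raster 0.5mm vs interpolated mask"
    pass
def circ(mask_pts):
    c,rad=cv2.minEnclosingCircle(mask_pts.astype(np.float32)); return c,rad
E
python3 - <<'E'
from fit import *
I,D=frames(6); W=world('top',D); np.save('w5.npy',W); g=cv2.cvtColor(I,cv2.COLOR_RGB2GRAY); cv2.imwrite('pics/t5.png',I[:,:,::-1])
c,K=cal('top'); cp=np.array(c['position']); A=att(c)
def ray(pts,z):
    n=cv2.undistortPoints(np.asarray(pts,float).reshape(-1,1,2),K,np.array([c['k1'],0,0,0.])).reshape(-1,2)
    d=np.c_[n,np.ones(len(n))]@A.T; return cp+d*((z-cp[2])/d[:,2])[:,None]
for n,x,y in(('l',585.8,217.1),('m',588.3,142.3),('r',590.8,67.8)):
    u,v=proj('top',[[x,y,18]])[0].round().astype(int); B=16; S=8
    sub=cv2.resize(g[v-B:v+B,u-B:u+B],None,fx=S,fy=S,interpolation=cv2.INTER_CUBIC)
    m=(sub>200).astype(np.uint8); cs,_=cv2.findContours(m,cv2.RETR_EXTERNAL,cv2.CHAIN_APPROX_NONE); k=max(cs,key=cv2.contourArea).reshape(-1,2)
    P=ray((k+.5)/S-.5+[u-B,v-B],18)[:,:2]; e=cv2.fitEllipse(P.astype(np.float32)); print(n,'collar',np.round(e[0],1),np.round(e[1],1))
    # dark flat wall: pixels clearly darker than base
    base=np.median(g[v-B:v+B,u-B:u+B]); dm=((sub<115)).astype(np.uint8)
    nn,lab,st,_=cv2.connectedComponentsWithStats(dm); 
    for i in np.argsort(-st[1:,4])[:2]+1:
        yy,xx=np.where(lab==i); rr=ray((np.c_[xx,yy]+.5)/S-.5+[u-B,v-B],45)[:,:2]; q=rr-rr.mean(0); w,V=np.linalg.eigh(q.T@q); d=V[:,1]; d*=np.sign(d[1])
        print('   dark',st[i,4],rr.mean(0).round(1),'yaw',np.degrees(np.arctan2(-d[0],d[1])).round(1),'ratio',(w[0]/w[1])**.5)
    w=W[v-B:v+B,u-B:u+B].reshape(-1,3); q=w[(w[:,2]>44)&(w[:,2]<56)&(np.hypot(w[:,0]-x,w[:,1]-y)<15)]; off=q.mean(0)[:2]
    print('   top centroid',q.mean(0).round(1),len(q),'yaw from centroid vs collar',np.degrees(np.arctan2(*(off-np.array(e[0]))[::-1])).round(1))
# cams: bore
for n,x,y in(('cam1',428.5,108),('cam2',440.8,-.8)):
    u,v=proj('top',[[x,y,46]])[0].round().astype(int); B=22
    w=W[v-B:v+B,u-B:u+B].reshape(-1,3); q=w[(w[:,2]>30)&(w[:,2]<60)]; r_=cv2.minAreaRect(q[:,:2].astype(np.float32)); print(n,[np.round(a,1) for a in r_])
    pl=w[(w[:,2]>4)&(w[:,2]<18)]; f=pl[np.hypot(pl[:,0]-r_[0][0],pl[:,1]-r_[0][1])>36]; t=f[:,:2].mean(0)-r_[0]; print('  nose yaw',np.degrees(np.arctan2(-t[1],-t[0])).round(1))
E
```

```text
l collar [585.9 217.3] [36.8 37.3]
   dark 421 [580.5 213.8] yaw 31.7 ratio 0.17661220834854402
   top centroid [587.5 218.5  48.9] 72 yaw from centroid vs collar 36.9
m collar [588.4 142.2] [37.2 37.4]
   dark 70 [583.2 144.2] yaw -16.2 ratio 0.3555687837961563
   top centroid [590.4 141.9  49. ] 65 yaw from centroid vs collar -10.1
r collar [590.9  67.2] [36.9 37.5]
   top centroid [593.   67.9  49. ] 67 yaw from centroid vs collar 18.7
cam1 [array([428.8, 108.1]), array([39.3, 40. ]), np.float64(75.2)]
  nose yaw -16.3
cam2 [array([441. ,  -1.2]), array([39. , 40.1]), np.float64(1.3)]
  nose yaw 55.6
```

```bash
python3 - <<'E'
from fit import *
from scipy.ndimage import map_coordinates
I=cv2.imread('pics/t5.png'); g=cv2.cvtColor(I,cv2.COLOR_BGR2GRAY).astype(float)
zs=np.linspace(20,46,14); ts=np.linspace(-9,9,19); Z,T=np.meshgrid(zs,ts)
for n,x,y in(('l',585.9,217.3),('m',588.4,142.2),('r',590.9,67.2)):
    for off in (0,1):
      sc=[]
      for th in np.arange(-45,46,1.):
        a=np.radians(th); fx,fy=-6.0*np.cos(a),-6.0*np.sin(a)
        P=np.stack([x+fx-T*np.sin(a)+off,y+fy+T*np.cos(a),Z],-1).reshape(-1,3); uv=proj('top',P)
        sc.append(map_coordinates(g,[uv[:,1],uv[:,0]],order=1).mean())
      sc=np.array(sc); th=np.arange(-45,46,1.); i=sc.argmin(); sel=sc<sc.min()+0.15*(np.median(sc)-sc.min()); print(n,th[i],'mid of low band',th[sel].mean(),sc.min().round(0),np.median(sc).round(0))
c=cv2.resize(I[210:245,250:345],None,fx=8,fy=8,interpolation=cv2.INTER_CUBIC)
for k,(x,y,th) in enumerate(((585.9,217.3,29),(588.4,142.2,-19),(590.9,67.2,19))):
    a=np.radians(th)
    for z in(18,50):
        L=np.array([[x-6*np.cos(a)-t*np.sin(a),y-6*np.sin(a)+t*np.cos(a),z] for t in(-10,10)]); uv=(proj('top',L)-[250,210]+.5)*8
        cv2.line(c,*[tuple(int(q) for q in p) for p in uv],((0,0,255) if z==50 else (255,0,0)),1)
cv2.imwrite('pics/ov.png',c)
E
```

```text
l 32.0 mid of low band 31.0 127.0 154.0
l 31.0 mid of low band 31.0 121.0 149.0
m -16.0 mid of low band -16.0 141.0 156.0
m -17.0 mid of low band -17.5 131.0 150.0
r 17.0 mid of low band 17.5 151.0 162.0
r 17.0 mid of low band 18.0 139.0 156.0
```

View pics/ov.png

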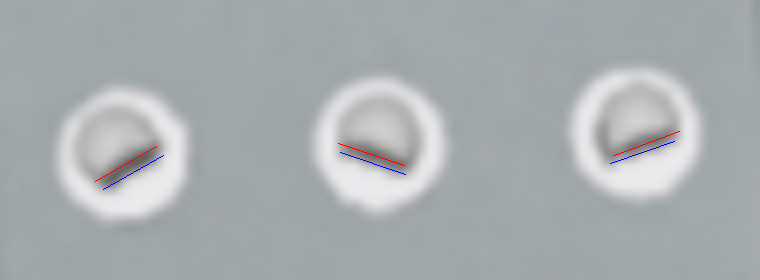

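The overlay lines match the flats. Shaft yaws come out at about 30.5, -18 and 18 degrees. I now take cam 1 (428.8,108.1, yaw -15) to the middle shaft.

```bash
python3 - <<'E'
from go import *
rows((428.2,108.0,110,-15),(428.2,108.0,14.5,-15))
E
```

```text
t 19.9 p [ 421.2 -205.1  204.5] yaw -0.1 gap 47.0 j6 -32.6 F [-0.2  0.6  0.1] tilt [ 1.590e-02 -6.000e-04 -9.999e-01]
[  94.5    5.3 -313.2] 14.9 n 5.2
[ 190.     3.7 -313.2] 14.9 n 5.9
```

Request:
{"api": "move_arm", "payload": {
  "deltas": [
    [[10,1,-60],3],
    [[10,2,-120],6],
    [[20,3,-180],9],
    [[50,4,-240],12],
    [[94,5,-313],15],
    [[94,5,-313],15],
    [[94,5,-313],15],
    [[140,4,-313],15],
    [[180,4,-313],15],
    [[190,4,-313],15],
    [[190,4,-313],15],
    [[190,4,-313],15]
  ],
  "jaw": 0.35
}}

```text
time: 21.45
tool_pos: [430.2, 107.7, 16.5]
tcp_rot: [104.3, 88.9, -0.8]
ft_force: [-0.0, 0.5, 1.1]
finger_gap: 57.7
```

Request:
{"api": "move_arm", "payload": {
  "deltas": [
    [[0,0,0],0],
    [[0,0,0],0],
    [[0,0,0],0],
    [[0,0,0],0]
  ],
  "jaw": -1,
  "squeeze": 60
}}

```text
time: 21.95
tool_pos: [431.8, 107.8, 18.5]
tcp_rot: [105.1, 88.7, 0.0]
ft_force: [-1.7, -1.1, 8.2]
finger_gap: 39.4
```

```bash
python3 - <<'E'
from go import *
rows((428.2,108.0,110,-15),(587.5,142.2,110,-18))
E
```

```text
t 21.9 p [431.8 107.8  18.5] yaw -15.1 gap 39.4 j6 22.7 F [-1.7 -1.1  8.2] tilt [ 0.0218  0.     -0.9998]
[-91.5  -1.6   0.3] -0.1 n 1.5
[-88.  143.3 -74.2] 2.9 n 2.9
```

Request:
{"api": "move_arm", "payload": {
  "deltas": [
    [[-45,-1,0],0],
    [[-91,-2,0],0],
    [[-90,45,-25],1],
    [[-90,95,-50],2],
    [[-88,143,-74],3],
    [[-88,143,-74],3],
    [[-88,143,-74],3],
    [[-88,143,-74],3],
    [[-88,143,-74],3]
  ]
}}

```text
time: 23.08
tool_pos: [586.7, 142.1, 110.9]
tcp_rot: [108.5, 88.7, 0.5]
ft_force: [0.2, -0.7, -1.9]
finger_gap: 39.1
```

```bash
python3 - <<'E'
from go import *
rows((588,143,66,-18))
p,d=snap('scene'); W=world('scene',d); np.save('ws6.npy',W)
u,v=proj('scene',[[588,142,110]])[0].astype(int); print(u,v)
cv2.imwrite('pics/s6.png',cv2.resize(p[v-60:v+60,u-80:u+80,::-1],None,fx=5,fy=5,interpolation=cv2.INTER_CUBIC))
E
```

```text
t 23.1 p [586.7 142.1 110.9] yaw -18.1 gap 39.1 j6 27.0 F [ 0.2 -0.7 -1.9] tilt [ 2.310e-02  2.000e-04 -9.997e-01]
[45.  -0.1 -0.9] -0.1 n 0.7
296 215
```

View pics/s6.png

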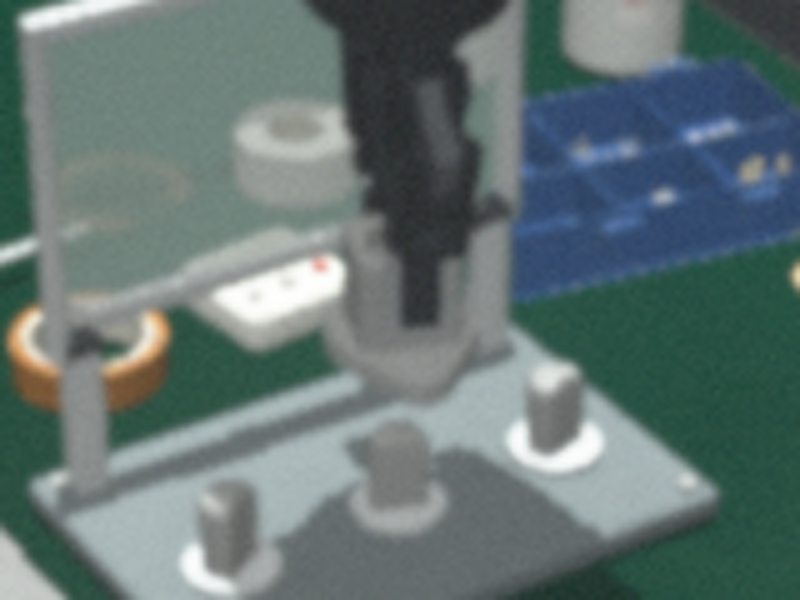

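```bash
python3 - <<'E'
from go import *
from scipy.optimize import least_squares
W=np.nanmedian([world('scene',snap('scene')[1]) for _ in range(6)],0)
s,p,M,psi=pose(); a=np.radians(psi); jd=np.array([np.cos(a),np.sin(a)]); pd=np.array([-np.sin(a),np.cos(a)])
Q=W.reshape(-1,3); rel=Q[:,:2]-p[:2]; j=rel@jd; k=rel@pd
m=(Q[:,2]>112)&(Q[:,2]<136)&(np.abs(j)<12)&(np.abs(k)<32); print('hub face k',m.sum(),np.percentile(k[m],[10,25,50,75,90]).round(1))
h=k[m]; hist=np.histogram(h,bins=np.arange(-30,32,2)); print(hist[0])
mp=(Q[:,2]>92)&(Q[:,2]<110)&(np.hypot(*rel.T)<50); print('plate',mp.sum(),'k max',np.percentile(k[mp],[90,98]).round(1),'j min',np.percentile(j[mp],[2,10]).round(1))
# plate rim: +k side of circular disc, points on arc
q=Q[mp&(Q[:,2]<106)]; f=least_squares(lambda c:np.hypot(q[:,0]-c[0],q[:,1]-c[1])-30,p[:2],loss='soft_l1'); print('rim centre fit rough',f.x,len(q))
for x,y in((585.9,217.3),(588.4,142.2),(590.9,67.2)):
    mm=(np.hypot(Q[:,0]-x,Q[:,1]-y)<15)&(Q[:,2]>24)&(Q[:,2]<43); q=Q[mm]
    f=least_squares(lambda c:np.hypot(q[:,0]-c[0],q[:,1]-c[1])-12,(x,y),loss='soft_l1'); 
    mc=(np.hypot(Q[:,0]-x,Q[:,1]-y)<24)&(Q[:,2]>16.3)&(Q[:,2]<20); e=cv2.minEnclosingCircle(Q[mc][:,:2].astype(np.float32)); print('shaft',len(q),f.x.round(1),'collar',mc.sum(),np.round(e[0],1),e[1])
E
```

```text
hub face k 39 [10.1 21.3 21.4 21.6 21.6]
[ 0  0  0  0  0  0  0  0  0  0  0  0  0  0  0  0  0  0  3  0  3  1  0  0
  0 32  0  0  0  0]
plate 383 k max [26.  30.6] j min [-45.  -42.8]
rim centre fit rough [582.70478181 143.99344546] 343
shaft 91 [589.2 221.8] collar 101 [586.4 217.4] 23.721214294433594
shaft 101 [593.  143.3] collar 77 [588.2 142.2] 23.6538143157959
shaft 96 [595.   70.7] collar 85 [591.   66.7] 23.4882755279541
```

```bash
python3 - <<'E'
from go import *
n=6
T=np.nanmedian([world('top',snap('top')[1]) for _ in range(n)],0); S=np.nanmedian([world('scene',snap('scene')[1]) for _ in range(n)],0)
def up(W):
    gx=np.gradient(W,axis=1); gy=np.gradient(W,axis=0); N=np.cross(gx,gy); N/=np.linalg.norm(N,axis=2,keepdims=True)+1e-9; return np.abs(N[...,2])
s,p,M,psi=pose()
for nm,x,y,z0,z1,rr in(('l',585.9,217.3,46,56,15),('r',590.9,67.2,46,56,15),('cam2',441,-1.2,42,52,34),('cap1',421,-76,46,56,25),('capm',421,-114,46,56,17),('plate_held',*p[:2],102,112,60)):
    o=[]
    for W in(T,S):
        Q=W.reshape(-1,3); m=(np.hypot(Q[:,0]-x,Q[:,1]-y)<rr)&(Q[:,2]>z0)&(Q[:,2]<z1); q=Q[m]
        if len(q)<4: o.append((0,)); continue
        e=cv2.minAreaRect(q[:,:2].astype(np.float32)); o.append((len(q),np.round(e[0],1),np.round(e[1],1),np.round(e[2],1),q[:,2].mean().round(1)))
    print(nm,*o)
E
```

```text
l (0,) (77, array([586.4, 221.5]), array([16.3, 20. ]), np.float64(26.6), np.float64(50.5))
r (0,) (68, array([591.6,  70.7]), array([15.3, 21.4]), np.float64(18.4), np.float64(50.3))
cam2 (195, array([441.6,  -1.7]), array([39.7, 37.8]), np.float64(4.0), np.float64(45.8)) (278, array([440.5,   1.9]), array([39.1, 40.2]), np.float64(89.9), np.float64(46.7))
cap1 (221, array([421.8, -79.8]), array([41.6, 29.6]), np.float64(89.4), np.float64(50.5)) (286, array([421.3, -78.1]), array([32.2, 44.9]), np.float64(1.3), np.float64(51.8))
capm (168, array([ 421.4, -112.9]), array([30.2, 29.5]), np.float64(89.2), np.float64(51.0)) (138, array([ 420.5, -111.6]), array([32.2, 28.6]), np.float64(1.4), np.float64(52.7))
plate_held (0,) (278, array([574.5, 151.7]), array([58.8, 59.2]), np.float64(58.6), np.float64(104.2))
```

```bash
python3 - <<'E'
from go import *
S=np.nanmedian([world('scene',snap('scene')[1]) for _ in range(6)],0); Q=S.reshape(-1,3)
for nm,x,y,h,z0,z1 in(('cam2',441,-1.2,20,16,40),('cap1',421.8,-75.5,16,12,42)):
    m=(np.abs(Q[:,0]-x)<12)&(np.abs(Q[:,1]-y-h)<6)&(Q[:,2]>z0)&(Q[:,2]<z1); print(nm,'+y face minus half',m.sum(),(np.percentile(Q[m][:,1],[25,50,75])-h).round(1))
    m=(np.abs(Q[:,1]-y)<12)&(np.abs(Q[:,0]-x+h)<6)&(Q[:,2]>z0)&(Q[:,2]<z1); print('  -x face plus half',m.sum(),(np.percentile(Q[m][:,0],[25,50,75])+h).round(1))
E
```

```text
cam2 +y face minus half 86 [0.1 0.6 1.1]
  -x face plus half 91 [441.1 441.5 442. ]
cap1 +y face minus half 118 [-73.5 -72.8 -72.5]
  -x face plus half 109 [421.3 421.8 422.2]
```

```bash
python3 - <<'E'
from go import *
rows((587.2,142.7,72,-18),(587.2,142.7,62,-18))
E
```

```text
t 24.3 p [587.1 142.1 109.9] yaw -18.1 gap 39.4 j6 27.0 F [ 0.3  0.4 -1.6] tilt [ 0.0218  0.     -0.9998]
[37.9 -0.9 -0.3] -0.1 n 0.6
[47.9 -1.1 -0.2] -0.1 n 0.8
```

Request:
{"api": "move_arm", "payload": {
  "deltas": [
    [[20,-0.5,-0.3],0],
    [[38,-0.9,-0.3],0],
    [[38,-0.9,-0.3],0],
    [[41,-1,-0.3],0],
    [[44,-1,-0.3],0],
    [[46,-1,-0.3],0],
    [[48,-1,-0.3],0],
    [[48,-1,-0.3],0],
    [[48,-1,-0.3],0]
  ]
}}

```text
time: 25.45
tool_pos: [587.4, 142.8, 62.1]
tcp_rot: [108.2, 88.7, 0.1]
ft_force: [1.3, -0.0, -1.7]
finger_gap: 39.2
```

Request:
{"api": "move_arm", "payload": {
  "deltas": [
    [[4,0,0],0],
    [[8,0,0],0],
    [[12,0,0],0],
    [[12,0,0],0]
  ]
}}

```text
time: 25.95
tool_pos: [587.3, 142.7, 49.4]
tcp_rot: [107.8, 88.8, -0.2]
ft_force: [0.6, 0.1, -1.2]
finger_gap: 39.3
```

```bash
python3 - <<'E'
from go import *
rows((587.4,142.8,39,-18))
E
```

```text
t 25.9 p [587.3 142.7  49.4] yaw -18.1 gap 39.3 j6 27.1 F [ 0.6  0.1 -1.2] tilt [ 2.110e-02 -1.000e-04 -9.998e-01]
[10.4 -0.1 -0.1] -0.1 n 0.2
```

Sliding in freely. Go on down to home.

Request:
{"api": "move_arm", "payload": {
  "deltas": [
    [[4,0,0],0],
    [[8,0,0],0],
    [[11,0,0],0],
    [[12,0,0],0],
    [[12,0,0],0]
  ]
}}

```text
time: 26.58
tool_pos: [587.5, 142.7, 37.3]
tcp_rot: [107.7, 88.8, -0.3]
ft_force: [0.3, -1.2, -2.8]
finger_gap: 39.0
```

Request:
{"api": "move_arm", "payload": {
  "deltas": [
    [[1,0,0],0],
    [[2,0,0],0],
    [[3,0,0],0],
    [[3,0,0],0]
  ]
}}

```text
time: 27.08
tool_pos: [587.8, 142.8, 36.4]
tcp_rot: [107.7, 88.8, -0.3]
ft_force: [-8.5, -2.1, 15.5]
finger_gap: 38.5
```

Contact came at z = 36.4, as expected for home (15 N). I release, rise, and check the cams again.

Request:
{"api": "move_arm", "payload": {
  "deltas": [
    [[-1,0,0],0],
    [[-1,0,0],0],
    [[-1,0,0],0],
    [[-40,0,0],0],
    [[-90,0,0],0],
    [[-110,0,0],0],
    [[-110,-40,0],0],
    [[-110,-90,30],0],
    [[-110,-90,30],0],
    [[-110,-90,30],0],
    [[-110,-90,30],0]
  ],
  "jaw": 0.35
}}

```text
time: 28.45
tool_pos: [492.2, 142.3, 145.0]
tcp_rot: [108.6, 88.7, 0.5]
ft_force: [-0.1, 1.3, 1.0]
finger_gap: 58.0
```

```bash
python3 - <<'E'
from fit import *
I,D=frames(4); W=world('top',D); Q=W.reshape(-1,3)
def obj(nm,x,y,rr,z0,z1):
    m=(np.hypot(Q[:,0]-x,Q[:,1]-y)<rr)&(Q[:,2]>z0)&(Q[:,2]<z1); q=Q[m]
    if len(q)<5: print(nm,len(q)); return
    e=cv2.minAreaRect(q[:,:2].astype(np.float32)); print(nm,len(q),q.mean(0).round(1),[np.round(v,1) for v in e])
obj('cam2',441,-1,60,30,60); obj('mid hub',588,142,35,50,75); obj('mid plate',580,145,55,22,36)
obj('caps',421,-114,75,35,60)
rows((440,-.9,110,1),(440,-.9,16,1))
cv2.imwrite('pics/t7c.png',cv2.resize(I[190:320,235:440,::-1],None,fx=3.9,fy=3.9,interpolation=cv2.INTER_CUBIC))
E
```

```text
cam2 238 [440.3  -2.9  44.8] [array([440.7, -20.4]), array([78.9, 38.8]), np.float64(89.9)]
mid hub 250 [588.4 143.2  61.8] [array([588. , 142.4]), array([40. , 40.1]), np.float64(71.7)]
mid plate 179 [586.7 144.3  27.8] [array([590.9, 143.5]), array([53.2, 59.5]), np.float64(15.5)]
caps 687 [ 422.2 -116.3   49.8] [array([ 422.3, -123.6]), array([130.4,  31.9]), np.float64(89.5)]
t 28.6 p [491.5 142.2 144.5] yaw -18.1 gap 57.4 j6 28.7 F [ 0.1  0.4 -0.3] tilt [ 2.160e-02 -1.000e-04 -9.998e-01]
[ 33.4  -5.2 152.2] -19.1 n 2.5
[127.3  -7.2 152.9] -19.1 n 3.2
```

View pics/t7c.png

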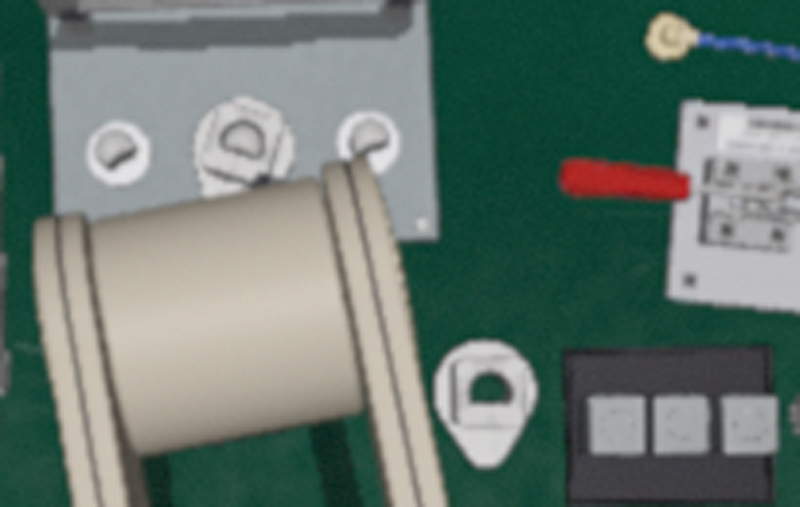

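The picture shows the cam on the middle shaft with its flat matched, cam 2 still at (487,393), and three caps in the tray; the right cap looks shifted only by parallax.

Request:
{"api": "move_arm", "payload": {
  "deltas": [
    [[10,-2,50],-6],
    [[20,-4,100],-12],
    [[33,-5,152],-19],
    [[33,-5,152.5],-19],
    [[33,-5,152.5],-19],
    [[80,-6,153],-19],
    [[110,-7,153],-19],
    [[125,-7,153],-19],
    [[125,-7,153],-19],
    [[125,-7,153],-19],
    [[125,-7,153],-19]
  ]
}}

```text
time: 30.02
tool_pos: [441.4, -1.1, 19.8]
tcp_rot: [88.3, 88.6, -0.8]
ft_force: [-0.5, -0.3, -0.1]
finger_gap: 57.5
```

Request:
{"api": "move_arm", "payload": {
  "deltas": [
    [[0,0,0],0],
    [[0,0,0],0],
    [[0,0,0],0],
    [[0,0,0],0]
  ],
  "jaw": -1
}}

```text
time: 30.52
tool_pos: [442.3, -1.2, 21.1]
tcp_rot: [88.0, 88.5, -1.1]
ft_force: [-0.9, 0.6, 6.6]
finger_gap: 38.8
```

```bash
python3 - <<'E'
from go import *
rows((440,-.9,110,1),(589.5,67.8,110,18))
E
```

```text
t 30.5 p [442.3  -1.2  21.1] yaw 0.9 gap 38.8 j6 -7.9 F [-0.9  0.6  6.6] tilt [ 2.580e-02 -5.000e-04 -9.997e-01]
[-88.9  -0.   -0.3] -0.1 n 1.4
[-85.1 150.5 -66.6] -17.1 n 3.0
```

Request:
{"api": "move_arm", "payload": {
  "deltas": [
    [[-45,0,0],0],
    [[-89,0,0],0],
    [[-87,50,-22],-6],
    [[-86,100,-44],-12],
    [[-85,150,-66],-17],
    [[-85,150,-66],-17],
    [[-85,150,-66],-17],
    [[-85,150,-66],-17],
    [[-85,150,-66],-17]
  ]
}}

```text
time: 31.65
tool_pos: [588.6, 66.7, 110.6]
tcp_rot: [71.0, 88.5, -1.2]
ft_force: [0.2, -0.1, -2.3]
finger_gap: 39.0
```

```bash
python3 - <<'E'
from go import *
W=np.nanmedian([world('scene',snap('scene')[1]) for _ in range(5)],0)
s,p,M,psi=pose(); a=np.radians(psi); jd=np.array([np.cos(a),np.sin(a)]); pd=np.array([-np.sin(a),np.cos(a)])
Q=W.reshape(-1,3); rel=Q[:,:2]-p[:2]; j=rel@jd; k=rel@pd
m=(Q[:,2]>108)&(Q[:,2]<134)&(np.abs(j)<12)&(np.abs(k-21)<6); print('hub face k',m.sum(),np.percentile(k[m],[10,25,50,75,90]).round(1))
rows((589.4,67.3,74,18),(589.4,67.3,64,18))
E
```

```text
hub face k 112 [20.7 21.2 21.7 22.3 22.7]
t 31.9 p [588.9  67.  110.2] yaw 17.9 gap 39.3 j6 -16.3 F [-0.5  1.2 -2.3] tilt [ 2.640e-02 -5.000e-04 -9.997e-01]
[36.2 -0.4 -0.4] -0.1 n 0.6
[46.2 -0.6 -0.5] -0.1 n 0.7
```

Request:
{"api": "move_arm", "payload": {
  "deltas": [
    [[20,-0.3,-0.5],0],
    [[36,-0.4,-0.5],0],
    [[36,-0.4,-0.5],0],
    [[39,-0.5,-0.5],0],
    [[42,-0.5,-0.5],0],
    [[44,-0.6,-0.5],0],
    [[46,-0.6,-0.5],0],
    [[46,-0.6,-0.5],0]
  ]
}}

```text
time: 32.9
tool_pos: [589.9, 67.4, 64.4]
tcp_rot: [71.3, 88.4, -0.8]
ft_force: [3.6, 1.0, -3.0]
finger_gap: 38.6
```

Request:
{"api": "move_arm", "payload": {
  "deltas": [
    [[4,0,0],0],
    [[8,0,0],0],
    [[12,0,0],0],
    [[12,0,0],0]
  ]
}}

```text
time: 33.4
tool_pos: [590.1, 67.4, 51.9]
tcp_rot: [71.4, 88.5, -0.7]
ft_force: [2.4, 1.5, -2.6]
finger_gap: 38.8
```

Request:
{"api": "move_arm", "payload": {
  "deltas": [
    [[4,0,0],0],
    [[8,0,0],0],
    [[11,0,0],0],
    [[11,0,0],0],
    [[11,0,0],0]
  ]
}}

```text
time: 34.02
tool_pos: [590.2, 67.4, 40.8]
tcp_rot: [71.4, 88.5, -0.7]
ft_force: [0.3, 0.3, -1.7]
finger_gap: 39.2
```

Request:
{"api": "move_arm", "payload": {
  "deltas": [
    [[1,0,0],0],
    [[2,0,0],0],
    [[3.5,0,0],0],
    [[3.5,0,0],0]
  ]
}}

```text
time: 34.52
tool_pos: [590.4, 67.3, 38.9]
tcp_rot: [70.9, 88.5, -1.2]
ft_force: [-6.5, 0.5, 13.3]
finger_gap: 39.2
```

Request:
{"api": "move_arm", "payload": {
  "deltas": [
    [[-1,0,0],0],
    [[-1,0,0],0],
    [[-1,0,0],0],
    [[-40,0,0],0],
    [[-90,0,0],0],
    [[-140,0,0],0],
    [[-200,-20,20],0],
    [[-250,-60,70],0],
    [[-280,-90,130],0],
    [[-280,-120,190],0],
    [[-280,-120,190],0],
    [[-280,-120,190],0]
  ],
  "jaw": 0.35
}}

```text
time: 36.02
tool_pos: [526.9, -152.7, 317.9]
tcp_rot: [69.5, 88.4, -2.8]
ft_force: [1.0, 0.8, 0.8]
finger_gap: 57.5
```

```bash
python3 - <<'E'
from fit import *
I,D=frames(4); W=world('top',D); Q=W.reshape(-1,3)
def obj(nm,x,y,rr,z0,z1):
    m=(np.hypot(Q[:,0]-x,Q[:,1]-y)<rr)&(Q[:,2]>z0)&(Q[:,2]<z1); q=Q[m]
    if len(q)<5: print(nm,len(q)); return
    e=cv2.minAreaRect(q[:,:2].astype(np.float32)); print(nm,len(q),'zmed',np.median(q[:,2]).round(1),[np.round(v,1) for v in e])
obj('mid hub',588,142,30,55,75); obj('right hub',590,67,30,55,75); 
for y in(-76,-114,-152): obj('cap',421,y,15,35,70)
m=(Q[:,2]>200)&(Q[:,2]<300)&(np.abs(Q[:,0]-670)<60)&(np.abs(Q[:,1]-143)<110)
q=Q[m]; t=q[q[:,2]>250]; print('guard bar',len(t),t.mean(0).round(1),t.min(0).round(1),t.max(0).round(1))
rows()
cv2.imwrite('pics/t8c.png',cv2.resize(I[100:330,200:440,::-1],None,fx=2.6,fy=2.6,interpolation=cv2.INTER_CUBIC))
E
```

```text
mid hub 226 zmed 63.4 [array([588. , 142.5]), array([40., 40.]), np.float64(71.7)]
right hub 231 zmed 63.5 [array([591.6,  66.5]), array([39.8, 39.8]), np.float64(21.4)]
cap 136 zmed 51.0 [array([420.7, -75. ]), array([27.8, 27.3]), np.float64(89.9)]
cap 134 zmed 51.3 [array([ 420.3, -114. ]), array([27.8, 27.3]), np.float64(88.9)]
cap 139 zmed 51.0 [array([ 421.2, -152.1]), array([28.5, 28.6]), np.float64(16.5)]
guard bar 293 [667.3 145.5 265.5] [662.   91.2 251.1] [673.7 199.4 269.7]
t 36.2 p [ 527.4 -149.2  317. ] yaw 18.0 gap 57.7 j6 -39.4 F [-0.3  1.  -0.4] tilt [ 2.600e-02  1.000e-04 -9.997e-01]
```

View pics/t8c.png

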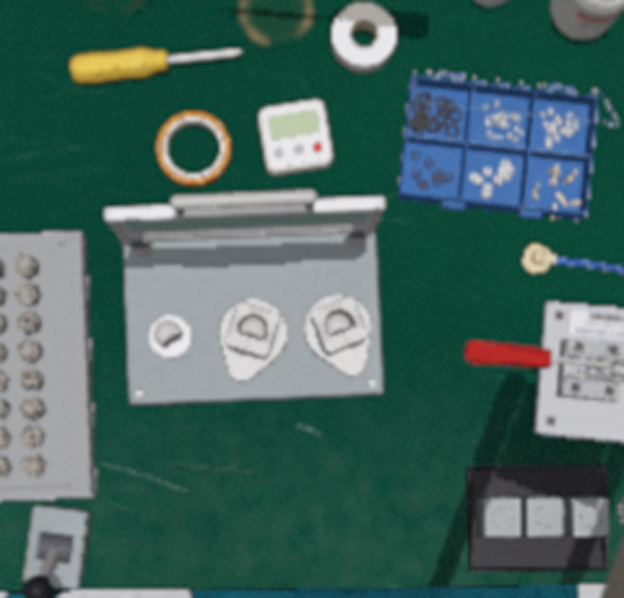

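The picture shows both cams seated on the middle and right shafts, flats matched, hub tops at 63.4 mm; caps in the tray; the bar is upright at (245,202). The guard comes down next.

```bash
python3 - <<'E'
from go import *
rows((560,60,340,1.8),(667,145,310,1.8),(667,145,247,1.8))
E
```

```text
t 36.2 p [ 527.4 -149.2  317. ] yaw 18.0 gap 57.7 j6 -39.4 F [-0.3  1.  -0.4] tilt [ 2.600e-02  1.000e-04 -9.997e-01]
[ -22.1   96.2 -188.8] 16.2 n 3.4
[  10.7  223.4 -236.8] 16.2 n 5.2
[  73.7  221.8 -237.3] 16.2 n 5.3
```

Request:
{"api": "move_arm", "payload": {
  "deltas": [
    [[-11,30,-60],5],
    [[-22,60,-120],10],
    [[-22,96,-188],16],
    [[-15,140,-205],16],
    [[0,185,-222],16],
    [[10,223,-237],16],
    [[10,223,-237],16],
    [[10,223,-237],16],
    [[45,222,-237],16],
    [[73,222,-237],16],
    [[73,222,-237],16],
    [[73,222,-237],16]
  ],
  "jaw": -0.05,
  "squeeze": 30
}}

```text
time: 37.72
tool_pos: [667.6, 144.5, 250.2]
tcp_rot: [89.0, 88.3, 0.9]
ft_force: [-0.4, -1.5, 0.8]
finger_gap: 40.4
```

Request:
{"api": "move_arm", "payload": {
  "deltas": [
    [[0,0,0],0],
    [[0,0,0],0],
    [[0,0,0],0],
    [[0,0,0],0]
  ],
  "jaw": -1
}}

```text
time: 38.22
tool_pos: [668.5, 144.5, 252.8]
tcp_rot: [89.4, 88.2, 1.3]
ft_force: [-1.0, -0.2, 6.6]
finger_gap: 8.7
```

```bash
python3 - <<'E'
from go import *
s,p,M,psi=pose(); sn=np.sin(np.radians(1.8)); a0=1.57
# TCP offset below bar constant
rows(*[(p[0]-182*(np.cos(a)-np.cos(a0)), p[1]-182*(np.cos(a)-np.cos(a0))*sn, p[2]+182*(np.sin(a)-np.sin(a0)),1.8) for a in (1.4,1.25,1.1,.95,.8,.65,.5,.37,.25,.14,.06,0,-.03)])
E
```

```text
t 38.2 p [668.5 144.5 252.8] yaw 1.9 gap 8.7 j6 6.1 F [-1.  -0.2  6.6] tilt [ 3.220e-02  8.000e-04 -9.995e-01]
[  1.7 -30.9  -0.1] 0.1 n 0.5
[  7.4 -57.5  -0.2] 0.1 n 0.9
[ 17.1 -83.   -0.2] 0.1 n 1.4
[  30.5 -106.8   -0.3] 0.1 n 1.8
[  47.3 -128.3   -0.3] 0.1 n 2.2
[  67.2 -147.1   -0.4] 0.1 n 2.6
[  89.5 -162.6   -0.4] 0.1 n 3.0
[ 110.7 -173.3   -0.5] 0.1 n 3.3
[ 131.2 -180.6   -0.5] 0.1 n 3.6
[ 150.7 -185.1   -0.5] 0.1 n 3.8
[ 165.1 -187.    -0.5] 0.1 n 4.0
[ 176.  -187.7   -0.5] 0.1 n 4.1
[ 181.5 -187.8   -0.5] 0.1 n 4.2
```

Request:
{"api": "move_arm", "payload": {
  "deltas": [
    [[2,-31,0],0],
    [[7,-57,0],0],
    [[17,-83,0],0],
    [[30,-107,0],0],
    [[47,-128,0],0],
    [[67,-147,0],0],
    [[89,-163,0],0],
    [[111,-173,0],0],
    [[131,-181,0],0],
    [[151,-185,0],0],
    [[165,-187,0],0],
    [[165,-187,0],0]
  ]
}}

```text
time: 39.72
tool_pos: [487.0, 138.4, 81.3]
tcp_rot: [89.8, 88.2, 1.7]
ft_force: [0.1, 1.2, -3.1]
finger_gap: 8.4
```

```bash
python3 - <<'E'
from go import *
rows((486,139.5,68,1.8))
W=world('scene',snap('scene')[1]); Q=W.reshape(-1,3)
m=(np.abs(Q[:,0]-530)<9)&(np.abs(Q[:,1]-143)<105)&(Q[:,2]>60)&(Q[:,2]<130); print('front frame z',m.sum(),np.percentile(Q[m][:,2],[20,50,80]) if m.any() else 0)
E
```

```text
t 39.7 p [487.  138.4  81.3] yaw 1.9 gap 8.4 j6 8.4 F [ 0.1  1.2 -3.1] tilt [ 0.0322  0.001  -0.9995]
[13.3 -1.4 -1.1] 0.1 n 0.2
front frame z 454 [89.79988334 93.24947847 94.96321887]
```

Request:
{"api": "move_arm", "payload": {
  "deltas": [
    [[5,0,0],0],
    [[9,0,0],0],
    [[13,0,0],0],
    [[15,0,0],0],
    [[15,0,0],0]
  ]
}}

```text
time: 40.4
tool_pos: [487.0, 138.5, 69.8]
tcp_rot: [89.1, 88.3, 1.1]
ft_force: [-25.1, -3.8, 36.9]
finger_gap: 8.5
```

```bash
python3 - <<'E'
from go import *
rows()
W=world('scene',snap('scene')[1]); Q=W.reshape(-1,3)
for x in (530,600,655):
  m=(np.abs(Q[:,0]-x)<9)&(np.abs(Q[:,1]-143)<105)&(Q[:,2]>60)&(Q[:,2]<130); print('z at',x,m.sum(),np.percentile(Q[m][:,2],[20,50,80,95]).round(1) if m.any() else 0)
E
```

```text
t 40.4 p [487.  138.5  69.8] yaw 2.0 gap 8.5 j6 8.4 F [-25.1  -3.8  36.9] tilt [ 3.010e-02  6.000e-04 -9.995e-01]
z at 530 486 [81.5 85.  87.  88.1]
z at 600 381 [82.9 83.9 85.  86.1]
z at 655 416 [83.4 85.  86.6 87.9]
```

Request:
{"api": "move_arm", "payload": {
  "deltas": [
    [[0,0,0],0],
    [[0,0,0],0],
    [[0,0,0],0],
    [[0,0,0],0],
    [[-30,0,0],0],
    [[-70,0,0],0],
    [[-130,0,0],0],
    [[-130,0,0],0],
    [[-130,0,0],0]
  ],
  "jaw": -0.35
}}

```text
time: 41.58
tool_pos: [483.2, 138.4, 199.6]
tcp_rot: [89.2, 88.2, 1.1]
ft_force: [0.1, 0.4, -0.4]
finger_gap: 28.0
```

```bash
python3 - <<'E'
from go import *
W=world('scene',snap('scene')[1]); Q=W.reshape(-1,3)
for x in (487,530,600,655):
  m=(np.abs(Q[:,0]-x)<6)&(np.abs(Q[:,1]-143)<(45 if x==487 else 105))&(Q[:,2]>60)&(Q[:,2]<130); print('z at',x,m.sum(),np.percentile(Q[m][:,2],[20,50,80,95]).round(1) if m.any() else 0)
for n in('top','scene'):
    Q=world(n,snap(n)[1]).reshape(-1,3)
    m=(np.abs(Q[:,0]-370)<25)&(np.abs(Q[:,1]-323)<25)&(Q[:,2]>80)&(Q[:,2]<125); q=Q[m]; print(n,'ball',len(q),q.mean(0).round(1),q.min(0).round(1),q.max(0).round(1))
    m=(np.abs(Q[:,0]-405)<45)&(np.abs(Q[:,1]-318)<40)&(Q[:,2]>20)&(Q[:,2]<30); q=Q[m]; e=cv2.minAreaRect(q[:,:2].astype(np.float32)); print('box',[np.round(v,1) for v in e])
rows((330,305,200,10),(330,305,90,10))
E
```

```text
z at 487 213 [82.2 85.1 86.9 88.3]
z at 530 577 [81.3 85.7 87.2 88.6]
z at 600 360 [83.1 84.1 85.3 86.4]
z at 655 389 [83.6 85.2 86.5 87.8]
top ball 113 [367.1 323.3 103.4] [354.9 312.3  90.7] [379.1 336.5 112.4]
box [array([404.4, 317.3]), array([86.9, 64.5]), np.float64(1.4)]
scene ball 234 [360.8 328.7 102.9] [352.4 314.8  90.3] [374.8 339.5 112.5]
box [array([402.3, 324.5]), array([85.5, 64.4]), np.float64(1.5)]
t 41.7 p [482.1 138.2 197.9] yaw 2.0 gap 28.1 j6 8.4 F [0.6 0.4 0.4] tilt [ 0.0272 -0.     -0.9996]
[  -6.3 -146.2 -171.9] -8.0 n 3.6
[ 103.7 -149.2 -172. ] -8.0 n 4.0
```

The guard is level and down (85 mm along its length) and released. Next, the switch.

```bash
python3 - <<'E'
from go import *
rows((320,329,200,-7.6),(320,329,82,-7.6),(370,322.5,82,-7.6),(417,316.2,82,-7.6))
E
```

```text
t 41.7 p [482.1 138.2 197.9] yaw 2.0 gap 28.1 j6 8.4 F [0.6 0.4 0.4] tilt [ 0.0272 -0.     -0.9996]
[  -6.5 -155.4 -196.2] 9.6 n 4.0
[ 111.4 -158.6 -196.3] 9.6 n 4.4
[ 112.8 -108.8 -188.1] 9.6 n 3.9
[ 114.1  -62.1 -180.2] 9.6 n 3.6
```

Request:
{"api": "move_arm", "payload": {
  "deltas": [
    [[-6,-38,-49],3],
    [[-6,-77,-98],6],
    [[-6,-116,-147],9.6],
    [[-6,-155,-196],9.6],
    [[-6,-155,-196],9.6],
    [[-6,-155,-196],9.6],
    [[50,-157,-196],9.6],
    [[105,-158,-196],9.6],
    [[111,-158,-196],9.6],
    [[111,-158,-196],9.6]
  ],
  "jaw": -1
}}

```text
time: 42.98
tool_pos: [321.6, 328.1, 83.4]
tcp_rot: [97.2, 88.4, -0.5]
ft_force: [0.4, 0.8, -0.1]
finger_gap: -0.0
```

```bash
python3 - <<'E'
from go import *
rows((370,322.5,82,-7.6),(417,316.2,82,-7.6))
p,d=snap('scene'); cv2.imwrite('pics/s9.png',cv2.resize(p[270:390,190:350,::-1],None,fx=4,fy=4,interpolation=cv2.INTER_CUBIC))
E
```

```text
t 43.0 p [321.6 328.1  83.4] yaw -7.7 gap -0.0 j6 48.1 F [ 0.4  0.8 -0.1] tilt [ 2.720e-02 -3.000e-04 -9.996e-01]
[ 2.7 48.7 -0.9] -0.1 n 0.8
[ 3.9 96.1 -1. ] -0.1 n 1.5
```

View pics/s9.png

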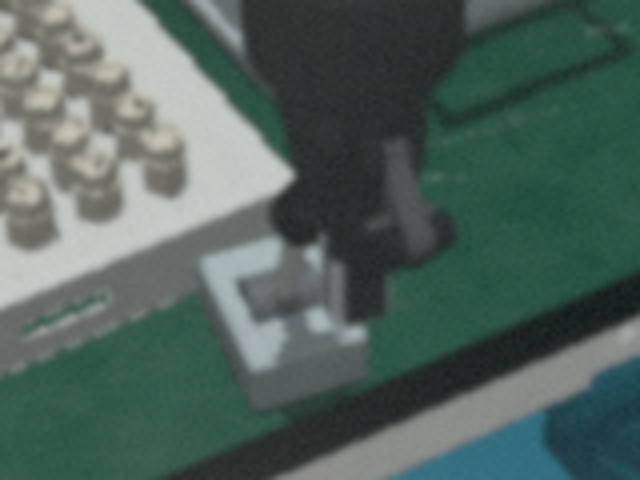

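The picture shows the ball at (297,212) just beyond the closed fingers at (360,270). Pushing now.

Request:
{"api": "move_arm", "payload": {
  "deltas": [
    [[3,25,-1],0],
    [[3,45,-1],0],
    [[4,60,-1],0],
    [[4,75,-1],0],
    [[4,86,-1],0],
    [[4,95,-1],0],
    [[4,97,-1],0],
    [[4,97,-1],0],
    [[4,97,-1],0]
  ]
}}

```text
time: 44.15
tool_pos: [412.4, 317.5, 82.1]
tcp_rot: [98.8, 89.0, 1.1]
ft_force: [-31.3, 2.2, 17.3]
finger_gap: 0.0
```

```bash
python3 - <<'E'
from go import *
rows()
Q=world('top',snap('top')[1]).reshape(-1,3)
Q2=world('scene',snap('scene')[1]).reshape(-1,3)
for q in(Q,Q2):
    m=(np.abs(q[:,0]-445)<22)&(np.abs(q[:,1]-315)<22)&(q[:,2]>75)&(q[:,2]<115); print(m.sum(), q[m].mean(0).round(1) if m.any() else 0)
E
```

```text
t 44.1 p [412.4 317.5  82.1] yaw -7.6 gap 0.0 j6 40.1 F [-31.3   2.2  17.3] tilt [ 1.670e-02  3.000e-04 -9.999e-01]
11 [436.9 303.4  95.9]
62 [434.1 325.9  98.9]
```

Request:
{"api": "move_arm", "payload": {
  "deltas": [
    [[0,-20,0],0],
    [[0,-45,0],0],
    [[-40,-45,0],0],
    [[-100,-45,0],0],
    [[-160,-45,0],0],
    [[-160,-100,0],0],
    [[-160,-100,0],0],
    [[-160,-100,0],0]
  ]
}}

```text
time: 45.25
tool_pos: [310.8, 330.8, 240.4]
tcp_rot: [98.3, 89.0, 0.8]
ft_force: [-0.5, -0.1, 0.2]
finger_gap: -0.1
```

```bash
python3 - <<'E'
from go import *
T,dt=snap('top'); S,ds=snap('scene'); Q=world('top',dt).reshape(-1,3); Q2=world('scene',ds).reshape(-1,3)
for q in(Q,Q2):
    m=(np.abs(q[:,0]-440)<22)&(np.abs(q[:,1]-315)<22)&(q[:,2]>80)&(q[:,2]<115); print('ball',m.sum(), q[m].mean(0).round(1) if m.any() else 0)
for y in(-76,-114,-152):
    m=(np.hypot(Q[:,0]-421,Q[:,1]-y)<15)&(Q[:,2]>35); print('cap z',m.sum(),np.median(Q[m][:,2]).round(1))
for x in (487,530,600,655):
  m=(np.abs(Q2[:,0]-x)<6)&(np.abs(Q2[:,1]-143)<(45 if x==487 else 105))&(Q2[:,2]>60)&(Q2[:,2]<130); print('guard z',x,np.median(Q2[m][:,2]).round(1))
rows()
cv2.imwrite('pics/f.png',np.hstack([cv2.resize(T[140:340,190:445,::-1],None,fx=1.56,fy=1.56),cv2.resize(S[120:320,190:445,::-1],None,fx=1.56,fy=1.56)]))
E
```

```text
ball 111 [436.4 313.5  99.9]
ball 228 [429.5 319.   98. ]
cap z 134 51.0
cap z 134 51.7
cap z 138 50.9
guard z 487 85.0
guard z 530 85.2
guard z 600 84.1
guard z 655 85.0
t 45.4 p [311.1 330.5 240. ] yaw -7.7 gap -0.3 j6 48.4 F [ 0.5  0.1 -0.5] tilt [ 1.650e-02 -4.000e-04 -9.999e-01]
```

View pics/f.png

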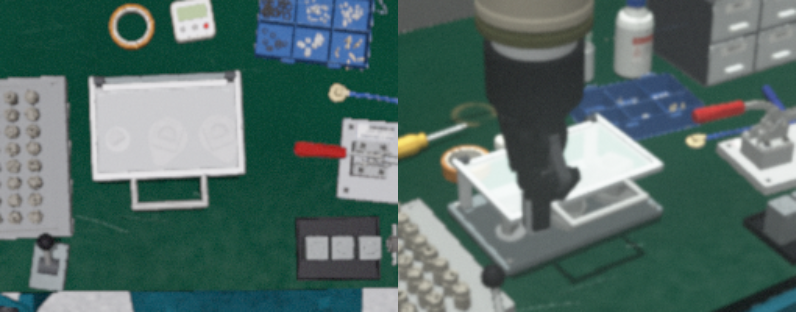

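Left view: guard closed with the cams beneath, ball thrown to (45,242), caps in the tray at (316-370,247). I check the lever's travel more closely.

```bash
python3 - <<'E'
from go import *
A=np.load('top0.npy').reshape(-1,3); B=world('top',snap('top')[1]).reshape(-1,3)
for q,x in((A,367),(B,438)):
    m=(np.abs(q[:,0]-x)<26)&(np.abs(q[:,1]-319)<26)&(q[:,2]>90)&(q[:,2]<125); k=q[m]; print(len(k),k.mean(0).round(1),np.percentile(k[:,:2],[3,97],axis=0).round(1).tolist(),'z95',np.percentile(k[:,2],95).round(1), 'rect',np.round(cv2.minEnclosingCircle(k[:,:2].astype(np.float32))[0],1))
E
```

```text
113 [367.1 323.2 103.3] [[355.3, 313.1], [378.5, 334.2]] z95 109.0 rect [366.6 324.3]
111 [436.5 313.4 100.2] [[426.4, 302.5], [447.6, 324.8]] z95 105.9 rect [436.4 314.1]
```

The lever swung about 0.91 rad. The ball now sits 3 mm lower than at the start, which puts it on its stop (joint about 1.0). The guard is level and the robot is clear, so I hand in.

```bash
python3 -c "
from h import *
print(r.hand_in()); print(r.sense()['time'])"
```

```text
the job is handed in; nothing more can be done
None
the job is handed in; nothing more can be done
```

I finished the job and handed it in after about 45 s of robot time. No verdict is reported, so this rests on my own checks.

I lifted the guard by its bar and put the three caps in the tray. I fitted the two cams that were on the bench to the middle and right shafts; the left shaft is the spare. Then I closed the guard and threw the switch lever.

**Last checks:**
- **Cams:** both hub tops were at 63.4–63.5 mm, against 64 mm expected when home. The flats matched in the picture, and the wrist force at seating was about 13–16 N. The right hub measured 21.4° against about 18° for its shaft, which is inside the 0.17 rad limit and about the camera's accuracy. I took these readings before closing the guard. Afterwards the cams showed only through its panel, so I did not measure them again.
- **Caps:** all three stand in the tray, with tops at about 51 mm, so their centres are well under 45 mm.
- **Guard:** level to about 1 mm along its length, 84–85 mm at the top surface, and it stayed there after release.
- **Switch:** pushed until it stopped, at about 31 N. The ball moved about 70 mm, less than the nominal 76 mm. That fits a lever that started about 0.08 rad over, and its end height puts it at the stop.
- **Timer and tape roll:** not touched; neither looked moved in the pictures.

The tool picked up a tilt of about 0.03 rad over the run, which did not affect the fits. The two cameras disagreed by about 2 mm in y, so I allowed for that when lining up the cams.

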